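Fetch the wax tin from behind the cartons

TASK

Clear the three cartons that crowd the yellow wax tin off the grey stock board and stack them on the green side mat, largest at the bottom and each one resting fully on the one below. With the tin still in its place until then, fetch it and set it in the middle of the round black pad with the orange spot while the stack stands, then put every carton back on the board just where it stood at the start. Keep the cartons and the tin upright, and do not shift the cork block or the wax bar.

Things in the scene. Friction and masses are not known exactly. Their poses are not given: they have to be found in the camera images.
- carton_red: The large carton: red with a white paper band over its top and two sides, loose, 66 x 66 mm square and 60 mm high, about 0.26 kg. Origin at the centre of its underside, z up through it, x and y square to its sides. Stands on the board at the start.
- carton_blue: The medium carton: blue with a white paper band, loose, 50 x 50 mm square and 50 mm high, about 0.15 kg. Origin and axes as for the red one.
- carton_white: The small carton: white with a grey band, loose, 36 x 36 mm square and 46 mm high, about 0.07 kg. Origin and axes as for the red one.
- tin: Round wax tin, yellow with an orange spot on its lid, loose, 52 mm across and 28 mm high, about 0.09 kg. Origin at the centre of its underside. Stands at the middle of the board, with a steel bookend close behind it and the three cartons close on its other three sides.
- board: Fixed grey stock board, 12 mm thick. Origin on its underside below the tin; it reaches -135 (robot side) to +95 mm in its x, 150 mm either way in y. Steel bookend 44 mm wide (y) at x = 39 to 42 mm, top 62 mm above the bench. At the start the cartons stand square to the board about 68 mm from the origin along -x, +y and -y (which is where varies).
- side_mat: Side area: fixed flat green mat, 110 x 110 mm, 4 mm thick, to the left or right of the board. Origin at the centre of its underside.
- wax_pad: Fixed round black pad with an orange spot in its middle, 84 mm across, 6 mm thick, on the other side of the board from the mat. Origin at the centre of its underside. The tin goes here.
- cork: Bystander: loose cork block, 38 x 50 mm and 30 mm high, on one near corner of the board, about 85 mm (-x) and 118 mm (y, either side) from the board's origin. Origin at the centre of its underside.
- wax_bar: Bystander: loose pink wax bar with a paper sleeve, 50 x 30 mm and 18 mm high, on the other near corner of the board. Origin at the centre of its underside.

How it is judged (in metres and radians):
On the way, in this order (a step that is already met when the one before it is completed fails the run):
1. the three cartons stand stacked on the green mat, red, blue, white from the bottom, let go and at rest, and the tin is still in its place (x of carton_red in the frame of side_mat between -0.03 and 0.03 m and y of carton_red in the frame of side_mat between -0.03 and 0.03 m and z of carton_red in the frame of side_mat between 0 and 0.008 m and x of carton_blue in the frame of carton_red between -0.0095 and 0.0095 m and y of carton_blue in the frame of carton_red between -0.0095 and 0.0095 m and z of carton_blue in the frame of carton_red between 0.056 and 0.064 m and x of carton_white in the frame of carton_blue between -0.0085 and 0.0085 m and y of carton_white in the frame of carton_blue between -0.0085 and 0.0085 m and z of carton_white in the frame of carton_blue between 0.046 and 0.054 m and linear speed of each of carton_red, carton_blue, carton_white below 0.02 m/s and angle between each of carton_red, carton_blue, carton_white's own z axis and vertical below 0.12 rad and contact force between the fingers and carton_red below 0.1 N and contact force between the fingers and carton_blue below 0.1 N and contact force between the fingers and carton_white below 0.1 N and distance of tin from where it was at the start of the episode below 0.02 m), for 0.2 s.
2. the tin stands released on the middle of the pad while the stack still stands on the mat (horizontal distance between tin and wax_pad below 0.015 m and z of tin in the frame of wax_pad between 0.002 and 0.01 m and linear speed of each of tin, carton_red, carton_blue, carton_white below 0.02 m/s and angle between each of tin, carton_red, carton_blue, carton_white's own z axis and vertical below 0.12 rad and contact force between the fingers and tin below 0.1 N and x of carton_red in the frame of side_mat between -0.03 and 0.03 m and y of carton_red in the frame of side_mat between -0.03 and 0.03 m and z of carton_red in the frame of side_mat between 0 and 0.008 m and x of carton_blue in the frame of carton_red between -0.0095 and 0.0095 m and y of carton_blue in the frame of carton_red between -0.0095 and 0.0095 m and z of carton_blue in the frame of carton_red between 0.056 and 0.064 m and x of carton_white in the frame of carton_blue between -0.0085 and 0.0085 m and y of carton_white in the frame of carton_blue between -0.0085 and 0.0085 m and z of carton_white in the frame of carton_blue between 0.046 and 0.054 m and contact force between the fingers and carton_red below 0.1 N and contact force between the fingers and carton_blue below 0.1 N and contact force between the fingers and carton_white below 0.1 N), for 0.2 s.
At the end, for the whole second after the job is handed in: The tin stands upright on the round pad, within 15 mm of its middle; each carton stands upright on the board within 15 mm of where it stood at the start; all are released and at rest (distance of each of carton_red, carton_blue, carton_white from where it was at the start of the episode below 0.015 m and linear speed of each of carton_red, carton_blue, carton_white, tin below 0.02 m/s and angle between each of carton_red, carton_blue, carton_white, tin's own z axis and vertical below 0.12 rad and contact force between the fingers and carton_red below 0.1 N and contact force between the fingers and carton_blue below 0.1 N and contact force between the fingers and carton_white below 0.1 N and horizontal distance between tin and wax_pad below 0.015 m and z of tin in the frame of wax_pad between 0.002 and 0.01 m and contact force between the fingers and tin below 0.1 N); the robot touches nothing.
It fails at once if a carton or the tin is tipped by more than 35 degrees (angle between any of carton_red, carton_blue, carton_white, tin's own z axis and vertical above 0.6 rad).
It fails at once if the cork block or wax bar is shifted by more than 20 mm or tipped by more than 30 degrees (distance of any of cork, wax_bar from where it was at the start of the episode above 0.02 m or angle between any of cork, wax_bar's own z axis and vertical above 0.52 rad).
It also fails if it takes over 144 s, if anything falls off the work surface, if the arm or the gripper's body presses on something with over 40 N, if the wrist force passes 120 N, or if a joint passes its speed limit or range.

ROBOT

A 7-joint arm with a two-finger parallel gripper is mounted at the origin on the work surface. World frame = base frame: x ahead of the robot, y to its left, z up, the work surface at z = 0. Lengths are in mm, angles in rad, forces in N, time in s.
With the tool pointing down it reaches from about 400 to 850 mm from the base axis. Payload 4.5 kg.
Tool frame: the origin (TCP) lies at the very end of the fingers, on their centre line; the grasp point (between the pads) lies 19 mm behind it; z points along the fingers, y is the direction in which the jaws open and shut (so a half turn about z gives the same grasp; the last joint's range is limited). The gripper opens to 88 mm and grips with 3 to 60 N. Pads are 18 mm wide; open, the fingers measure 123 mm over their backs; the gripper's body (75 mm by 187 mm) begins 45 mm behind the grasp point.
Start: joints at [-1.182, 0.689, -0.195, 1.565, 0.157, 0.902, -0.215], TCP at [217.109, 586.104, 238.743] pointing down, gripper open.
Joint ranges: [-3.01, 3.01], [-0.46, 2.08], [-1.47, 1.51], [0.13, 2.56], [-1, 4.14], [0.04, 2.09], [-2.66, 2.66]. Speed limits (rad/s): [2.57, 2.57, 3.14, 3.14, 3.14, 3.14, 3.14].

INTERFACE

Orientations are given as a unit quaternion [x, y, z, w].
In Python, from plant import monitor, get_image, ctrl gives the robot as it stands.
- The arm moves only by the shell command python3 -m creep 'ROWS' [FORCE]. ROWS is JSON, a list of rows, each an object with "turn": the turn, a rotation vector about the world's x, y, z in degrees, a list of three; "offset": the shift along the world's x, y, z in cm, a list of three; "claw": the gripper's target within -1 to 1 (shut at 1, half-way at 0, fully open at -1). In form: [{"turn": [wx, wy, wz], "offset": [x, y, z], "claw": claw}, ...]. A call has exactly 8 rows; each row shifts and turns the commanded pose from where the row before left it; what a row does not reach is not made up. A row lasts 1/10 s, in which the tool goes at most 50 mm and 8.59 degrees, less where a joint would pass 70% of its speed; a pose out of reach is approached as far as the arm can. A call with a gripper value outside its range is refused whole. The fingers move at their own pace and stop on an object; FORCE is the grip in N (left out, the last holds). Time passes only in rows, so rows that do not move let the fingers close, or fill a call up. It gives the time, the measured TCP pose, the force and the opening at its end, in the units of the state.
- monitor.read_state(): the state, without advancing time (a new reading comes with each control period).
- get_image(name): name is "side" or "top"; returns a dict with "frame" (384x512x3 uint8, red, green, blue), "camera_matrix" (3x3 intrinsics, pixels), "dist" ([k1, k2, p1, p2, k3] as OpenCV has them; the pictures are not rectified), "rvec" (rotation vector, rad) and "tvec" (3), from world to camera coordinates, as OpenCV has them. Camera axes: x right, y down, z forward; pixel columns grow to the right and rows downward; lengths in mm; the calibration is good to about 2 mm. A picture is of the moment at which its call begins. There is no depth.
- ctrl.finish_job(): hands the job in, once; it reports no verdict.
The state is a dict: "t": time; "qpos": joint angles; "joint_vel": joint speeds; "joint_torque": joint torques, N m; "position": TCP position; "tool_rot": TCP orientation; "wrist_force": force on the tool from outside, world axes, zero at the start; "moment": the same for the moment, N m; "gripper_width": finger opening in mm.
Only numpy, scipy, OpenCV 4.12 (cv2) and the standard library are available. Lean on these libraries where they do the work, as an engineer would, in place of code of your own. Each camera call takes 0.05 s, during which the arm holds its last target. There are 200 camera calls.

## Working session

There is one attempt and no reset: what is moved stays moved. The work goes in short steps, Python scripts to look and compute and a shell command to move; the robot and the scene stay as the last step left them, time stands still between calls to the robot, and variables do not carry over. Pictures are saved under pics/ and viewed, about 12 in all and at most 16, crops included, and the job is handed in when it is done.

```bash
ls; mkdir -p pics; python3 - <<'E'
from plant import monitor,get_image
import cv2,numpy as np
for n in("top","side"):
    d=get_image(n); cv2.imwrite(f"pics/{n}0.png",d["frame"][:,:,::-1])
    np.savez(f"pics/{n}0.npz",**d)
    print(n,d["camera_matrix"],d["dist"],d["rvec"],d["tvec"])
print(monitor.read_state())
E
```

```text
pics
top [[472.72813576   0.         255.32723597]
 [  0.         472.72813576 191.1322791 ]
 [  0.           0.           1.        ]] [0.024545 0.       0.       0.       0.      ] [ 1.94651169 -2.24898968  0.25752667] [  68.5081556   561.92395176 1177.24715515]
side [[398.2287906    0.         262.3850599 ]
 [  0.         398.2287906  189.87884502]
 [  0.           0.           1.        ]] [-0.09801198  0.          0.          0.          0.        ] [ 2.37612573 -0.40919342  0.15150483] [-512.63462238  170.23299029  734.32274341]
{'t': 0.1, 'qpos': array([-1.18219438,  0.68987853, -0.19450888,  1.5662341 ,  0.1573141 ,
        0.90249505, -0.21506075]), 'joint_vel': array([-5.29023710e-04, -1.99314083e-03,  5.59441092e-04, -8.48270875e-04,
       -5.72133246e-05, -3.67259349e-04, -5.59950506e-04]), 'joint_torque': array([-1.57082606e-03, -5.28503716e+01, -1.27087064e+00, -1.53840047e+01,
       -5.24936768e-02,  1.90402876e-03,  4.38675443e-05]), 'position': array([216.98257081, 585.52671671, 238.00500039]), 'tool_rot': array([ 1.76415317e-01,  9.84315486e-01, -8.08415701e-04, -7.48314029e-05]), 'wrist_force': array([-0.22051045,  0.60180817, -0.15480689]), 'moment': array([ 0.01773857,  0.03312508, -0.04911744]), 'gripper_width': 88.2843540186597}
```

View pics/top0.png

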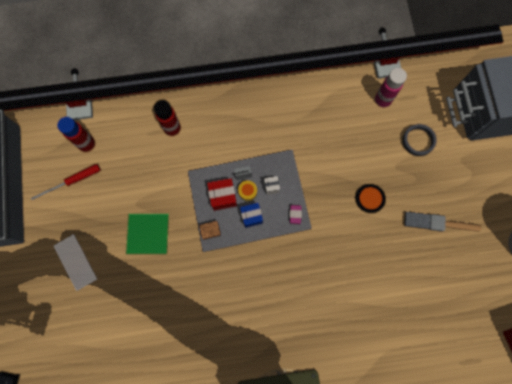

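View pics/side0.png

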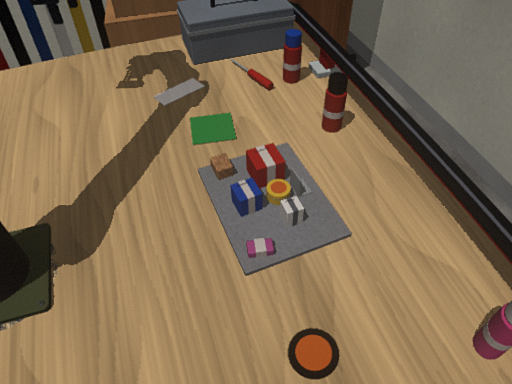

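```bash
cat > cam.py <<'E'
import cv2,numpy as np
from plant import get_image
def ray(d,px):
    u=cv2.undistortPoints(np.float64(px).reshape(-1,1,2),d["camera_matrix"],d["dist"]).reshape(-1,2)
    R=cv2.Rodrigues(d["rvec"])[0]; o=-R.T@np.ravel(d["tvec"])
    return o,np.c_[u,np.ones(len(u))]@R
def onz(d,px,z):
    o,v=ray(d,px); return o+v*((z-o[2])/v[:,2])[:,None]
def proj(d,P): return cv2.projectPoints(np.float64(P).reshape(-1,3),d["rvec"],d["tvec"],d["camera_matrix"],d["dist"])[0].reshape(-1,2)
def blobs(d,lo,hi,amin=40):
    h=cv2.cvtColor(d["frame"],cv2.COLOR_RGB2HSV); m=cv2.inRange(h,np.array(lo),np.array(hi))
    n,l,s,c=cv2.connectedComponentsWithStats(m)
    return m,l,[(i,s[i].tolist(),c[i]) for i in range(1,n) if s[i,4]>=amin]
E
python3 - <<'E'
from cam import *
for n in("top","side"):
    d=dict(np.load(f"pics/{n}0.npz")); print(n)
    f=d["frame"]
    for nm,lo,hi,z in [("green",(50,100,50),(75,255,255),4),("yellow",(22,150,120),(35,255,255),40),("orange",(5,200,150),(14,255,255),6),("blue",(110,120,60),(130,255,255),60),("red",(170,150,80),(180,255,255),70),("red0",(0,150,80),(4,255,255),70),("dark",(0,0,0),(180,255,35),6)]:
        m,l,b=blobs(d,lo,hi,25)
        for i,s,c in b:
            p=onz(d,c,z)[0]
            if 300<p[0]<900 and abs(p[1])<500: print(nm,s,c.round(1),p.round(1))
    h=cv2.cvtColor(f,cv2.COLOR_RGB2HSV)
    g=cv2.inRange(h,np.array((0,0,60)),np.array((180,45,140)))
    seed={"top":(275,235),"side":(300,240)}[n]
    print("boardpix",f[seed[1],seed[0]],h[seed[1],seed[0]])
    n2,l=cv2.connectedComponents(g); m=(l==l[seed[1],seed[0]]).astype(np.uint8)
    m=cv2.morphologyEx(m,cv2.MORPH_OPEN,np.ones((5,5)))
    c=max(cv2.findContours(m,0,2)[0],key=cv2.contourArea)
    hull=cv2.convexHull(c); e=cv2.approxPolyN(hull,4,ensure_convex=True).reshape(-1,2) if hasattr(cv2,'approxPolyN') else cv2.approxPolyDP(hull,6,True).reshape(-1,2)
    P=onz(d,e,12); print(e.tolist(),P.round(1).tolist(),np.linalg.norm(P-np.roll(P,-1,0),axis=1).round(1))
    print("tcp px",proj(d,[[217,586,239]]))
d=dict(np.load("pics/top0.npz")); s=dict(np.load("pics/side0.npz"))
a=cv2.resize(d["frame"][140:260,110:320],None,fx=3.8,fy=3.8,interpolation=2); cv2.imwrite("pics/topc.png",a[:,:,::-1])
a=cv2.resize(s["frame"][100:280,180:360],None,fx=3.3,fy=3.3,interpolation=2); cv2.imwrite("pics/sidec.png",a[:,:,::-1])
E
```

```text
top
green [127, 214, 41, 40, 1580] [147.  233.5] [506.  292.2   4. ]
yellow [238, 181, 19, 18, 86] [247.6 191.1] [575.    6.9  40. ]
orange [242, 184, 11, 11, 95] [247.1 189.2] [588.7   7.1   6. ]
orange [362, 190, 18, 17, 216] [370.4 197.9] [ 515.7 -324.     6. ]
blue [58, 117, 17, 17, 223] [ 66.4 125. ] [824.9 470.3  60. ]
blue [240, 203, 19, 9, 115] [249.  206.9] [527.5   9.5  60. ]
blue [243, 215, 20, 12, 148] [252.6 220.7] [490.    5.3  60. ]
red0 [158, 111, 17, 12, 41] [167.8 118.4] [800.5 193.9  70. ]
red0 [65, 165, 35, 20, 248] [ 82.  174.4] [675.9 433.6  70. ]
red0 [207, 179, 26, 11, 190] [219.4 183.8] [598.3  78.1  70. ]
red0 [210, 195, 26, 12, 216] [222.7 200.5] [552.3  75.1  70. ]
dark [154, 101, 18, 18, 241] [162.5 109.5] [857.2 215.2   6. ]
dark [356, 185, 29, 27, 158] [368.4 198.4] [ 514.9 -318.4    6. ]
boardpix [91 87 83] [15 22 91]
[[311, 228], [203, 251], [188, 171], [291, 150]] [[456.0, -148.2, 12.0], [436.3, 147.2, 12.0], [662.4, 162.4, 12.0], [681.4, -130.2, 12.0]] [296.  226.5 293.2 226.2]
tcp px [[-10.44581672 376.88637559]]
side
green [190, 113, 46, 31, 1122]
[... 523 characters left out ...]
8. ] [665.9 370.1  70. ]
red0 [283, 70, 11, 13, 94] [288.2  76. ] [743.  353.2  70. ]
red0 [325, 89, 22, 24, 229] [333.3 101.3] [805.6 206.8  70. ]
red0 [323, 118, 14, 14, 90] [328.7 124.1] [754.4 128.3  70. ]
red0 [265, 144, 20, 33, 279] [276.5 158.7] [596.7  58.7  70. ]
red0 [246, 148, 21, 40, 437] [255.  164.7] [547.6  56.9  70. ]
dark [292, 364, 14, 13, 25] [298.3 370.6] [ 482.3 -344.9    6. ]
dark [307, 364, 29, 14, 54] [321.6 373.7] [ 515. -362.    6.]
boardpix [109 106 107] [170   7 109]
[[352, 234], [245, 276], [197, 169], [287, 142]] [[684.2, -138.3, 12.0], [454.7, -156.4, 12.0], [435.5, 145.5, 12.0], [665.2, 162.8, 12.0]] [230.2 302.5 230.3 301.7]
tcp px [[66.52544628 13.76245096]]
```

View pics/topc.png

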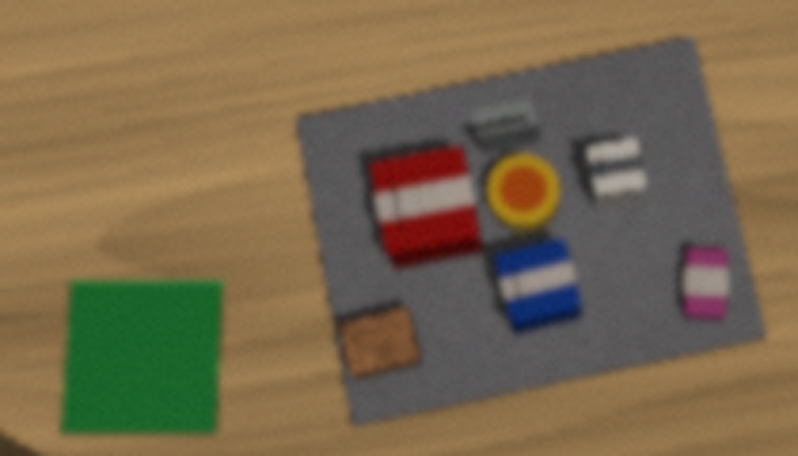

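View pics/sidec.png

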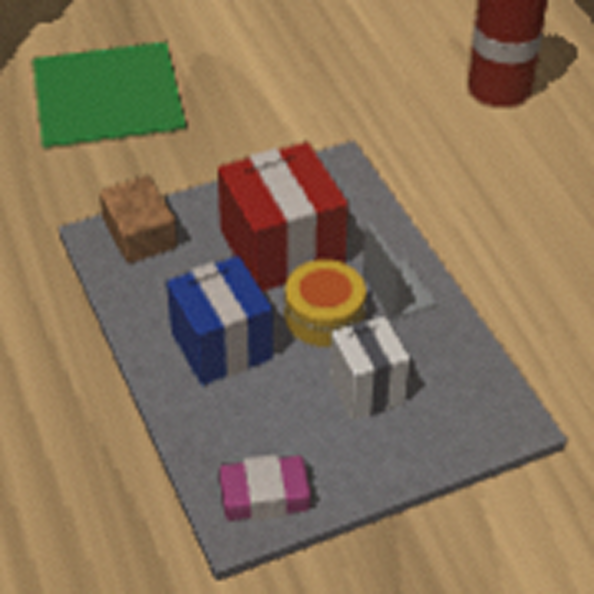

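```bash
python3 - <<'E'
from cam import *
T=dict(np.load("pics/top0.npz"));S=dict(np.load("pics/side0.npz"))
for n,ct,cs,z in [("red",[(370,160),(465,147),(478,232),(388,250)],[(220,167),(307,145),(347,208),(258,240)],72),
 ("blue",[(497,255),(568,240),(580,300),(508,315)],[(167,292),(240,260),(271,312),(198,337)],62),
 ("white",[(585,148),(637,138),(647,185),(597,197)],[(332,336),(382,318),(410,352),(362,375)],58),
 ("cork",[(337,318),(405,305),(420,362),(352,376)],[(101,195),(148,177),(175,212),(128,232)],42)]:
    for d,c,s,o in((T,ct,3.8,(110,140)),(S,cs,3.3,(180,100))):
        P=onz(d,np.array(c)/s+o,z)[:,:2]; print(n,P.mean(0).round(1),np.linalg.norm(P-np.roll(P,-1,0),axis=1).round(0))
for n,d,px,z in[("tinT",T,(247.1,189.2),40),("tinS",S,(180+326/3.3,100+288/3.3),40)]: print(n,onz(d,px,z))
g=np.array([[70,283],[222,283],[216,433],[62,432]])/3.8+(110,140)
P=onz(T,g,4);print("mat",P.round(1).tolist())
g=np.array([[34,58],[167,42],[186,128],[45,146]])/3.3+(180,100)
P=onz(S,g,4);print("mat",P.round(1).tolist())
E
python3 -m creep '[{"turn":[0,0,0],"offset":[5,-5,0],"claw":-1},{"turn":[0,0,0],"offset":[4,-4,0],"claw":-1},{"turn":[0,0,0],"offset":[0,0,0],"claw":-1},{"turn":[0,0,0],"offset":[0,0,0],"claw":-1},{"turn":[0,0,0],"offset":[0,0,0],"claw":-1},{"turn":[0,0,0],"offset":[0,0,0],"claw":-1},{"turn":[0,0,0],"offset":[0,0,0],"claw":-1},{"turn":[0,0,0],"offset":[0,0,0],"claw":-1}]' 25
```

```text
red [575.2  74.2] [66. 61. 63. 65.]
red [575.8  68.7] [62. 66. 63. 72.]
blue [510.2   5. ] [50. 43. 50. 43.]
blue [509.6  -0.7] [52. 48. 48. 42.]
white [580.8 -60.3] [37. 35. 36. 36.]
white [584.8 -62.2] [34. 31. 34. 34.]
cork [486.2 120.4] [48. 41. 48. 42.]
cork [489.7 118.3] [36. 40. 36. 41.]
tinT [[580.48976526   7.58230411  40.        ]]
tinS [[582.15560422   5.09463617  40.        ]]
mat [[565.6, 337.8, 4.0], [549.8, 229.8, 4.0], [443.5, 244.7, 4.0], [459.9, 351.9, 4.0]]
mat [[463.5, 350.9, 4.0], [570.7, 334.0, 4.0], [554.1, 225.5, 4.0], [448.2, 242.0, 4.0]]
t: 0.9
position: [287.0, 515.9, 238.7]
tool_rot: [0.176, 0.984, 0.0, -0.0]
wrist_force: [-0.4, -0.4, 0.6]
gripper_width: 88.3
```

```bash
python3 -m creep '[{"turn":[0,0,-8.2],"offset":[2.6,-4,0],"claw":-1},{"turn":[0,0,-8.2],"offset":[2.6,-4,0],"claw":-1},{"turn":[0,0,-8.2],"offset":[2.6,-4,0],"claw":-1},{"turn":[0,0,-8.2],"offset":[2.6,-4,0],"claw":-1},{"turn":[0,0,-8.2],"offset":[2.6,-4,0],"claw":-1},{"turn":[0,0,-8.2],"offset":[2.6,-4,0],"claw":-1},{"turn":[0,0,-8.2],"offset":[2.6,-4,0],"claw":-1},{"turn":[0,0,-8.2],"offset":[2.6,-4,0],"claw":-1}]'
```

```text
t: 1.7
position: [496.6, 194.2, 239.0]
tool_rot: [0.683, 0.73, 0.0, 0.0]
wrist_force: [0.7, -0.4, 0.1]
gripper_width: 88.2
```

```bash
python3 -m creep '[{"turn":[0,0,0],"offset":[2,-3.1,0],"claw":-1},{"turn":[0,0,0],"offset":[2,-3.1,0],"claw":-1},{"turn":[0,0,0],"offset":[2,-3.1,0],"claw":-1},{"turn":[0,0,0],"offset":[1.9,-3.1,0],"claw":-1},{"turn":[0,0,0],"offset":[0,0,-4.5],"claw":-1},{"turn":[0,0,0],"offset":[0,0,-4.5],"claw":-1},{"turn":[0,0,0],"offset":[0,0,-4],"claw":-1},{"turn":[0,0,0],"offset":[0,0,0],"claw":-1}]'; python3 - <<'E'
from cam import *
S=get_image("side");T=get_image("top")
a=cv2.resize(S["frame"][60:260,160:360],None,fx=2.8,fy=2.8); cv2.imwrite("pics/s1.png",a[:,:,::-1])
for d in(S,T):
  for q in([575.5,71,72],[575.5,71,110]): print(proj(d,q))
E
```

```text
t: 2.5
position: [570.9, 71.4, 104.1]
tool_rot: [0.681, 0.732, -0.004, -0.003]
wrist_force: [-0.5, 0.5, 1.3]
gripper_width: 88.1
[[265.22571013 156.61045335]]
[[265.23657472 143.19325213]]
[[223.08966105 191.56172019]]
[[222.01642226 188.12348588]]
```

View pics/s1.png

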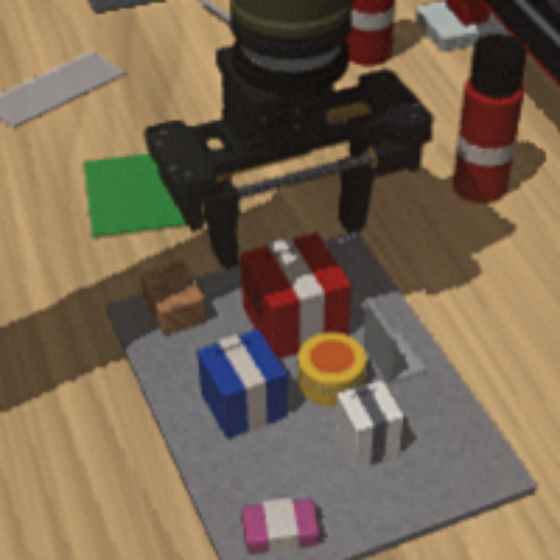

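```bash
python3 -c "
from plant import monitor;s=monitor.read_state();print(s['position'],s['tool_rot'])
from cam import *
T=get_image('top');cv2.imwrite('pics/t1.png',cv2.resize(T['frame'][120:260,140:330],None,fx=4,fy=4)[:,:,::-1])
s=monitor.read_state();print(s['position'],s['tool_rot'])"
```

```text
[574.9352907   71.7045149  109.05289549] [ 6.81364518e-01  7.31944219e-01 -1.71704161e-04 -1.59309584e-04]
[576.03053331  71.77174873 110.28679239] [0.6814074  0.73190323 0.00099802 0.00079261]
```

View pics/t1.png

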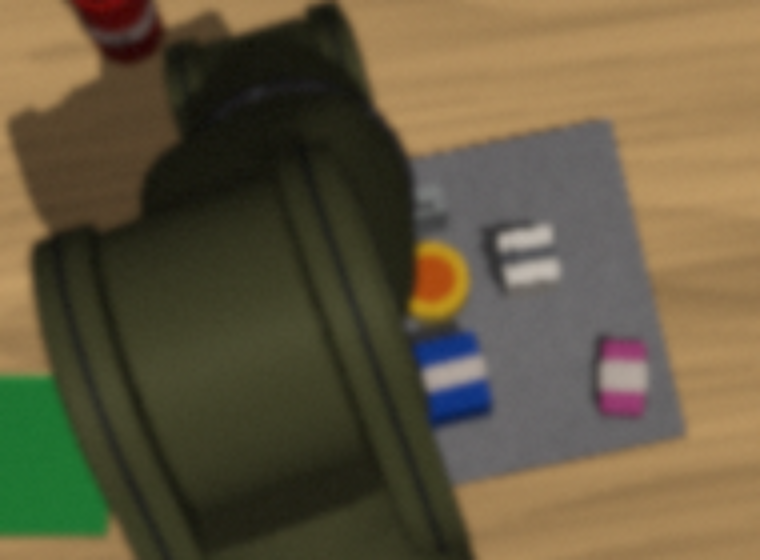

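```bash
python3 -m creep '[{"turn":[0,0,0],"offset":[0,0,-2.7],"claw":-1},{"turn":[0,0,0],"offset":[0,0,-2.7],"claw":-1},{"turn":[0,0,0],"offset":[0,0,-2.7],"claw":-1},{"turn":[0,0,0],"offset":[0,0,0],"claw":-1},{"turn":[0,0,0],"offset":[0,0,0],"claw":-1},{"turn":[0,0,0],"offset":[0,0,0],"claw":-1},{"turn":[0,0,0],"offset":[0,0,0],"claw":-1},{"turn":[0,0,0],"offset":[0,0,0],"claw":-1}]' 25
python3 - <<'E'
from cam import *
S=get_image("side")
a=cv2.resize(S["frame"][100:240,190:340],None,fx=4,fy=4); cv2.imwrite("pics/s2.png",a[:,:,::-1])
E
```

```text
t: 3.45
position: [575.6, 71.5, 29.0]
tool_rot: [0.682, 0.732, 0.001, 0.001]
wrist_force: [-0.7, -0.5, 0.4]
gripper_width: 88.5
```

View pics/s2.png

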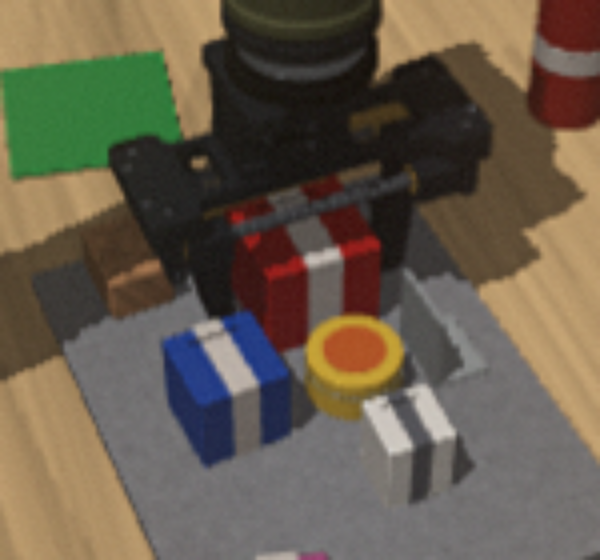

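```bash
python3 -m creep '[{"turn":[0,0,0],"offset":[0,0,0],"claw":1},{"turn":[0,0,0],"offset":[0,0,0],"claw":1},{"turn":[0,0,0],"offset":[0,0,0],"claw":1},{"turn":[0,0,0],"offset":[0,0,0],"claw":1},{"turn":[0,0,0],"offset":[0,0,0],"claw":1},{"turn":[0,0,0],"offset":[0,0,0],"claw":1},{"turn":[0,0,0],"offset":[0,0,0],"claw":1},{"turn":[0,0,0],"offset":[0,0,0],"claw":1}]' 25; python3 -c "
from plant import monitor;s=monitor.read_state();print(s['position'],s['wrist_force'])"
```

```text
t: 4.3
position: [575.1, 71.4, 27.8]
tool_rot: [0.682, 0.732, 0.0, 0.0]
wrist_force: [1.4, 0.7, 0.1]
gripper_width: 65.7
[575.10510739  71.42202713  27.78630835] [1.35214534 0.67647606 0.10854349]
```

```bash
python3 -m creep '[{"turn":[0,0,0],"offset":[0,0,2],"claw":1},{"turn":[0,0,0],"offset":[0,0,3.5],"claw":1},{"turn":[0,0,0],"offset":[0,0,3.5],"claw":1},{"turn":[0,0,0],"offset":[-1.3,4.3,0],"claw":1},{"turn":[0,0,0],"offset":[-1.4,4.4,0],"claw":1},{"turn":[0,0,0],"offset":[-1.4,4.4,0],"claw":1},{"turn":[0,0,0],"offset":[-1.4,4.4,0],"claw":1},{"turn":[0,0,0],"offset":[-1.3,4.3,0],"claw":1}]'
python3 -m creep '[{"turn":[0,0,0],"offset":[0,0,0],"claw":1},{"turn":[0,0,0],"offset":[0,0,-2.8],"claw":1},{"turn":[0,0,0],"offset":[0,0,-2.8],"claw":1},{"turn":[0,0,0],"offset":[0,0,-2.4],"claw":1},{"turn":[0,0,0],"offset":[0,0,-1],"claw":1},{"turn":[0,0,0],"offset":[0,0,-0.4],"claw":1},{"turn":[0,0,0],"offset":[0,0,0],"claw":1},{"turn":[0,0,0],"offset":[0,0,0],"claw":1}]'
```

```text
t: 5.1
position: [504.5, 290.5, 117.1]
tool_rot: [0.681, 0.732, -0.002, -0.001]
wrist_force: [0.7, -0.9, -3.3]
gripper_width: 65.8
t: 5.9
position: [507.4, 289.6, 24.7]
tool_rot: [0.682, 0.732, 0.001, 0.0]
wrist_force: [-0.2, -0.3, -2.7]
gripper_width: 65.8
```

```bash
python3 -m creep '[{"turn":[0,0,0],"offset":[0,0,-0.2],"claw":1},{"turn":[0,0,0],"offset":[0,0,-0.15],"claw":1},{"turn":[0,0,0],"offset":[0,0,0],"claw":1},{"turn":[0,0,0],"offset":[0,0,0],"claw":1},{"turn":[0,0,0],"offset":[0,0,0],"claw":-1},{"turn":[0,0,0],"offset":[0,0,0],"claw":-1},{"turn":[0,0,0],"offset":[0,0,0],"claw":-1},{"turn":[0,0,0],"offset":[0,0,0],"claw":-1}]'
python3 -m creep '[{"turn":[0,0,0],"offset":[0,0,1.5],"claw":-1},{"turn":[0,0,0],"offset":[0,0,3],"claw":-1},{"turn":[0,0,0],"offset":[0,0,4],"claw":-1},{"turn":[0,0,8.5],"offset":[0,-4.5,1.5],"claw":-1},{"turn":[0,0,8.5],"offset":[0,-4.5,0],"claw":-1},{"turn":[0,0,8.5],"offset":[0,-4.5,0],"claw":-1},{"turn":[0,0,8.5],"offset":[0,-4.5,0],"claw":-1},{"turn":[0,0,8.5],"offset":[0,-4.5,0],"claw":-1}]'
```

```text
t: 6.7
position: [507.0, 289.5, 20.4]
tool_rot: [0.682, 0.732, 0.0, 0.0]
wrist_force: [-0.8, -0.4, -0.5]
gripper_width: 88.1
t: 7.5
position: [507.0, 62.5, 121.5]
tool_rot: [0.367, 0.93, 0.0, 0.001]
wrist_force: [0.8, -0.0, -0.8]
gripper_width: 88.1
```

```bash
python3 -m creep '[{"turn":[0,0,7.9],"offset":[0.1,-1.2,0],"claw":-1},{"turn":[0,0,7.9],"offset":[0.1,-1,0],"claw":-1},{"turn":[0,0,7.9],"offset":[0.1,-1,0],"claw":-1},{"turn":[0,0,7.9],"offset":[0,-1,0],"claw":-1},{"turn":[0,0,7.9],"offset":[0,-1,0],"claw":-1},{"turn":[0,0,7.9],"offset":[0,-1,0],"claw":-1},{"turn":[0,0,0],"offset":[0,0,0],"claw":-1},{"turn":[0,0,0],"offset":[0,0,0],"claw":-1}]'
python3 - <<'E'
from cam import *
from plant import monitor;print(monitor.read_state()['position'],monitor.read_state()['tool_rot'])
S=get_image("side");T=get_image("top");np.savez("pics/S3.npz",**S);np.savez("pics/T3.npz",**T)
a=cv2.resize(S["frame"][90:230,180:330],None,fx=4,fy=4); b=cv2.resize(T["frame"][190:270,110:190],(0,0),fx=5,fy=5);
cv2.imwrite("pics/s3.png",a[:,:,::-1]);cv2.imwrite("pics/t3.png",b[:,:,::-1])
E
```

```text
t: 8.3
position: [510.1, 2.3, 120.9]
tool_rot: [-0.033, 0.999, -0.0, 0.0]
wrist_force: [0.6, 0.9, 1.1]
gripper_width: 88.2
[510.09897591   2.32486658 120.86601605] [-3.27125248e-02  9.99464678e-01 -2.50085520e-05  4.97428190e-04]
```

View pics/s3.png

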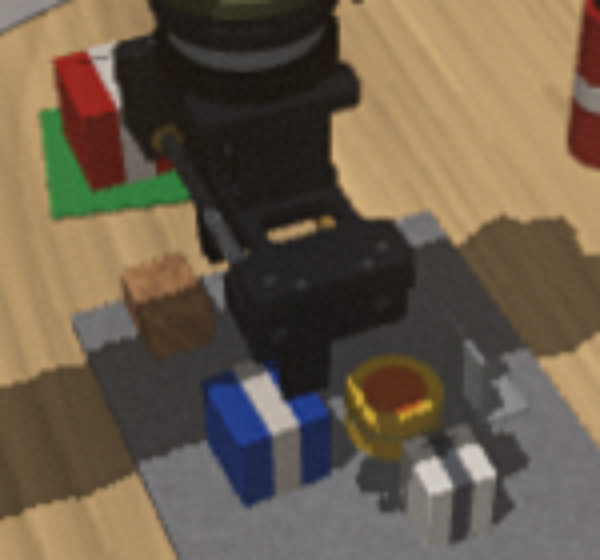

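View pics/t3.png

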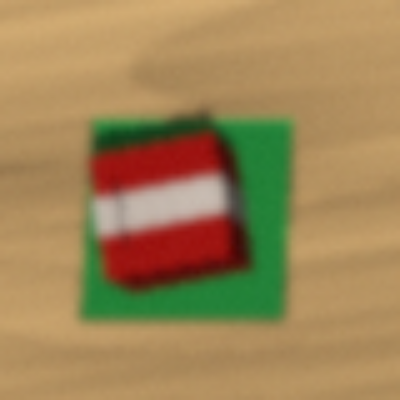

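```bash
python3 - <<'E'
from cam import *
T=dict(np.load("pics/T3.npz"));T0=dict(np.load("pics/top0.npz"))
for d,c,s,o,z in[(T,[(94,217),(226,194)],5,(110,190),64),(T0,[(375,207),(474,190)],3.8,(110,140),72)]:
    P=onz(d,np.array(c)/s+o,z);print(P.round(1),P.mean(0).round(1),np.linalg.norm(P[0]-P[1]))
# red mask extents, row-wise split: project expected top corners for y offset candidates
def corners(c,h,yaw,z):
    a=np.radians(yaw);R=np.array([[np.cos(a),-np.sin(a)],[np.sin(a),np.cos(a)]])
    return np.c_[np.array([[h,h],[h,-h],[-h,-h],[-h,h]])@R.T+c,np.full(4,z)]
print("pred top",(proj(T,corners((506.8,289.4),33,3.8,64))-(110,190))*5)
S=dict(np.load("pics/S3.npz"))
print("pred side",(proj(S,corners((506.8,289.4),33,3.8,64))-(180,90))*4)
print("pred blue side",(proj(S,corners((510,2.3),25,3.8,62))-(180,90))*4)
print("pred blue tape etc T0",(proj(T0,corners((510,2.3),25,3.8,62))-(110,140))*3.8)
E
```

```text
[[502.5 325.9  64. ]
 [504.6 257.5  64. ]] [503.6 291.7  64. ] 68.4032111324191
[[573.2 109.2  72. ]
 [575.3  40.3  72. ]] [574.2  74.8  72. ] 68.99127139473512
pred top [[ 91.19265146 150.29030183]
 [217.08654491 124.0343689 ]
 [237.48453241 247.64123112]
 [110.08252724 274.59648287]]
pred side [[151.02515626  34.24376193]
 [185.71301126  91.45636848]
 [ 82.436828   118.57132983]
 [ 51.65560074  59.30592678]]
pred blue side [[291.54594746 351.85975877]
 [329.67884579 418.24995778]
 [235.91643747 448.68905542]
 [200.78156089 380.0933711 ]]
pred blue tape etc T0 [[499.1479498  249.68679141]
 [570.07055645 234.837907  ]
 [585.44698564 304.76001187]
 [513.8906918  319.8716757 ]]
```

```bash
python3 -m creep '[{"turn":[0,0,0],"offset":[0,0,-3],"claw":-1},{"turn":[0,0,0],"offset":[0,0,-3],"claw":-1},{"turn":[0,0,0],"offset":[0,0,-3],"claw":-1},{"turn":[0,0,0],"offset":[0,0,-0.3],"claw":-1},{"turn":[0,0,0],"offset":[0,0,0],"claw":-1},{"turn":[0,0,0],"offset":[0,0,0],"claw":-1},{"turn":[0,0,0],"offset":[0,0,0],"claw":1},{"turn":[0,0,0],"offset":[0,0,0],"claw":1}]' 20
python3 -m creep '[{"turn":[0,0,0],"offset":[0,0,0],"claw":1},{"turn":[0,0,0],"offset":[0,0,0],"claw":1},{"turn":[0,0,0],"offset":[0,0,0],"claw":1},{"turn":[0,0,0],"offset":[0,0,0],"claw":1},{"turn":[0,0,0],"offset":[0,0,0],"claw":1},{"turn":[0,0,0],"offset":[0,0,0],"claw":1},{"turn":[0,0,0],"offset":[0,0,0],"claw":1},{"turn":[0,0,0],"offset":[0,0,0],"claw":1}]'
```

```text
t: 9.2
position: [510.5, 2.4, 28.3]
tool_rot: [-0.034, 0.999, 0.0, 0.001]
wrist_force: [0.1, 0.6, -0.5]
gripper_width: 74.3
t: 10.0
position: [510.3, 3.5, 27.5]
tool_rot: [-0.035, 0.999, 0.001, 0.001]
wrist_force: [-0.2, 3.2, 5.8]
gripper_width: 49.9
```

```bash
python3 -m creep '[{"turn":[0,0,0],"offset":[0,0,2],"claw":1},{"turn":[0,0,0],"offset":[0,0,3.5],"claw":1},{"turn":[0,0,0],"offset":[0,0,3.5],"claw":1},{"turn":[0,0,0],"offset":[0,4,0],"claw":1},{"turn":[0,0,0],"offset":[-0.1,4.8,0],"claw":1},{"turn":[0,0,0],"offset":[-0.1,4.8,0],"claw":1},{"turn":[0,0,0],"offset":[-0.1,4.8,0],"claw":1},{"turn":[0,0,0],"offset":[-0.1,4.8,0],"claw":1}]'
python3 -m creep '[{"turn":[0,0,0],"offset":[0,4,0],"claw":1},{"turn":[0,0,0],"offset":[0,1.6,0],"claw":1},{"turn":[0,0,0],"offset":[0,0,-1],"claw":1},{"turn":[0,0,0],"offset":[0,0,-1],"claw":1},{"turn":[0,0,0],"offset":[0,0,-0.5],"claw":1},{"turn":[0,0,0],"offset":[0,0,-0.5],"claw":1},{"turn":[0,0,0],"offset":[0,0,0],"claw":1},{"turn":[0,0,0],"offset":[0,0,0],"claw":1}]'
python3 - <<'E'
from cam import *
S=get_image("side");T=get_image("top");np.savez("pics/S4.npz",**S)
a=cv2.resize(S["frame"][80:160,170:260],None,fx=6,fy=6);cv2.imwrite("pics/s4.png",a[:,:,::-1])
E
```

```text
t: 10.8
position: [505.1, 234.4, 116.5]
tool_rot: [-0.034, 0.999, -0.001, -0.001]
wrist_force: [1.2, 0.2, -2.1]
gripper_width: 49.8
t: 11.6
position: [506.0, 289.6, 87.2]
tool_rot: [-0.034, 0.999, -0.0, -0.0]
wrist_force: [-0.3, 0.7, -2.9]
gripper_width: 49.9
```

View pics/s4.png

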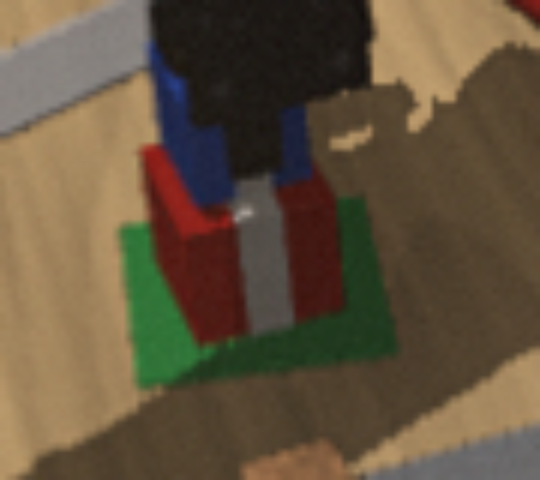

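```bash
python3 -m creep '[{"turn":[0,0,0],"offset":[0,0,-0.4],"claw":1},{"turn":[0,0,0],"offset":[0,0,-0.35],"claw":1},{"turn":[0,0,0],"offset":[0,0,0],"claw":1},{"turn":[0,0,0],"offset":[0,0,0],"claw":1},{"turn":[0,0,0],"offset":[0,0,0],"claw":-1},{"turn":[0,0,0],"offset":[0,0,0],"claw":-1},{"turn":[0,0,0],"offset":[0,0,0],"claw":-1},{"turn":[0,0,0],"offset":[0,0,0],"claw":-1}]'
python3 -m creep '[{"turn":[0,0,0],"offset":[0,0,1.5],"claw":-1},{"turn":[0,0,0],"offset":[0,0,3],"claw":-1},{"turn":[0,0,0],"offset":[0,0,3],"claw":-1},{"turn":[0,0,-8.5],"offset":[1,-4.5,0],"claw":-1},{"turn":[0,0,-8.5],"offset":[1,-4.5,0],"claw":-1},{"turn":[0,0,-8.5],"offset":[1,-4.5,0],"claw":-1},{"turn":[0,0,-8.5],"offset":[1,-4.5,0],"claw":-1},{"turn":[0,0,-8.5],"offset":[1,-4.5,0],"claw":-1}]'
python3 -m creep '[{"turn":[0,0,-8],"offset":[1,-4.5,0],"claw":-1},{"turn":[0,0,-8],"offset":[1,-4.5,0],"claw":-1},{"turn":[0,0,-8],"offset":[0.7,-4,0],"claw":-1},{"turn":[0,0,-8],"offset":[0,0,-2],"claw":-1},{"turn":[0,0,-8],"offset":[0,0,-2],"claw":-1},{"turn":[0,0,-7.4],"offset":[0,0,0],"claw":-1},{"turn":[0,0,0],"offset":[0,0,0],"claw":-1},{"turn":[0,0,0],"offset":[0,0,0],"claw":-1}]'
```

```text
t: 12.5
position: [505.9, 290.5, 79.9]
tool_rot: [-0.035, 0.999, 0.0, 0.0]
wrist_force: [-0.3, -0.4, -0.7]
gripper_width: 79.7
t: 13.3
position: [556.1, 63.6, 155.0]
tool_rot: [0.333, 0.943, 0.0, 0.0]
wrist_force: [0.2, -0.3, -1.2]
gripper_width: 88.0
t: 14.1
position: [583.1, -64.4, 115.0]
tool_rot: [0.68, 0.733, 0.0, 0.0]
wrist_force: [-0.8, -0.1, -1.0]
gripper_width: 88.4
```

```bash
python3 -m creep '[{"turn":[0,0,0],"offset":[0,0.2,-3],"claw":-1},{"turn":[0,0,0],"offset":[0,0,-3],"claw":-0.3},{"turn":[0,0,0],"offset":[0,0,-2],"claw":-0.3},{"turn":[0,0,0],"offset":[0,0,-0.75],"claw":-0.3},{"turn":[0,0,0],"offset":[0,0,0],"claw":-0.3},{"turn":[0,0,0],"offset":[0,0,0],"claw":-0.3},{"turn":[0,0,0],"offset":[0,0,0],"claw":-0.3},{"turn":[0,0,0],"offset":[0,0,0],"claw":-0.3}]' 12
python3 - <<'E'
from cam import *
S=get_image("side");T=get_image("top");np.savez("pics/S5.npz",**S);np.savez("pics/T5.npz",**T)
a=cv2.resize(S["frame"][80:240,170:330],None,fx=3.7,fy=3.7);cv2.imwrite("pics/s5.png",a[:,:,::-1])
E
```

```text
t: 14.9
position: [583.6, -62.7, 28.3]
tool_rot: [0.681, 0.732, 0.001, 0.001]
wrist_force: [-0.2, 1.0, -0.0]
gripper_width: 57.5
```

View pics/s5.png

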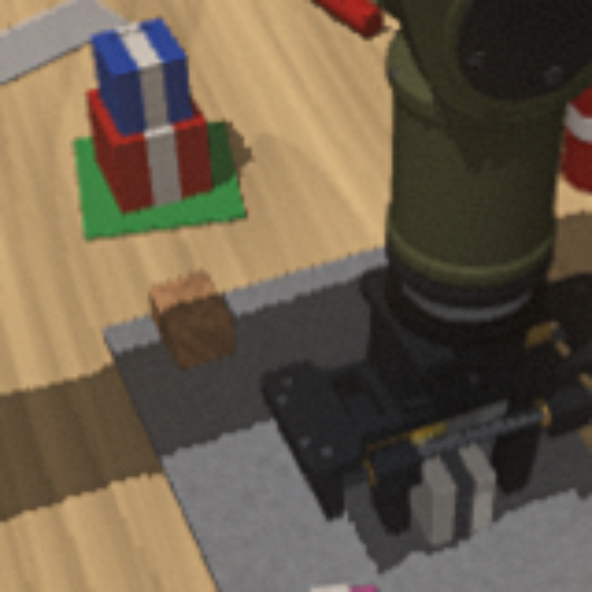

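```bash
python3 -m creep '[{"turn":[0,0,0],"offset":[0,0,0],"claw":0.5},{"turn":[0,0,0],"offset":[0,0,0],"claw":0.5},{"turn":[0,0,0],"offset":[0,0,0],"claw":1},{"turn":[0,0,0],"offset":[0,0,0],"claw":1},{"turn":[0,0,0],"offset":[0,0,0],"claw":1},{"turn":[0,0,0],"offset":[0,0,0],"claw":1},{"turn":[0,0,0],"offset":[0,0,0],"claw":1},{"turn":[0,0,0],"offset":[0,0,0],"claw":1}]'
python3 - <<'E'
from cam import *
S=dict(np.load("pics/S5.npz"));T=dict(np.load("pics/T5.npz"));S0=dict(np.load("pics/side0.npz"))
def corners(c,h,yaw,z):
    a=np.radians(yaw);R=np.array([[np.cos(a),-np.sin(a)],[np.sin(a),np.cos(a)]])
    return np.c_[np.array([[h,h],[h,-h],[-h,-h],[-h,h]])@R.T+c,np.full(4,z)]
print((proj(S,corners((506.8,290),25,3.8,114))-(170,80))*3.7)
print((proj(S,corners((506.8,290),33,3.8,64))-(170,80))*3.7)
print((proj(S0,corners((583,-62.6),18,3.8,58))-(180,100))*3.3)
# blue top half colours centroid: bright blue in top view
b=T["frame"][190:270,110:190]; cv2.imwrite("pics/t5.png",cv2.resize(b,None,fx=5,fy=5)[:,:,::-1])
print((proj(T,corners((506.8,290),25,3.8,114))-(110,190))*5)
print((proj(T,corners((506.8,290),33,3.8,64))-(110,190))*5)
E
```

```text
t: 15.8
position: [583.0, -62.6, 27.3]
tool_rot: [0.682, 0.732, 0.0, 0.0]
wrist_force: [0.5, 0.2, 0.7]
gripper_width: 36.0
[[162.61213121  14.5959459 ]
 [187.20236345  54.06076034]
 [112.36723205  72.71334943]
 [ 90.03442796  32.13763684]]
[[176.47440195  68.20278315]
 [208.53713879 121.08085807]
 [113.04233816 146.14315157]
 [ 84.59099139  91.36856527]]
[[382.63022379 316.27297046]
 [409.84966917 358.34472909]
 [354.7859815  377.40646487]
 [328.7489733  334.27629259]]
[[ 81.47078886 145.48052356]
 [181.00121465 124.73872442]
 [196.73605906 222.17668774]
 [ 96.26720094 243.35467144]]
[[ 90.0355846  150.45530453]
 [215.93609227 124.19820225]
 [236.32022316 247.80944577]
 [108.91146181 274.76607548]]
```

View pics/t5.png

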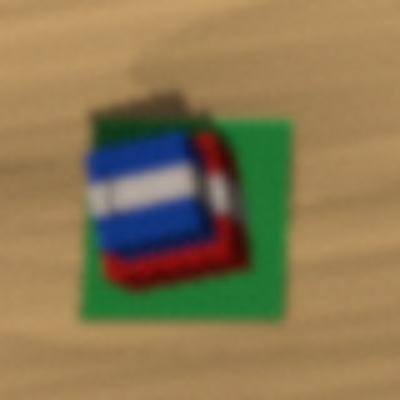

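```bash
python3 -m creep '[{"turn":[0,0,0],"offset":[0,0,2],"claw":1},{"turn":[0,0,0],"offset":[0,0,3.5],"claw":1},{"turn":[0,0,0],"offset":[0,0,3.5],"claw":1},{"turn":[0,0,0],"offset":[0,0,3.3],"claw":1},{"turn":[0,0,0],"offset":[-0.9,4.4,0],"claw":1},{"turn":[0,0,0],"offset":[-1,4.4,0],"claw":1},{"turn":[0,0,0],"offset":[-0.9,4.4,0],"claw":1},{"turn":[0,0,0],"offset":[-1,4.4,0],"claw":1}]'
python3 -m creep '[{"turn":[0,0,0],"offset":[-0.9,4.4,0],"claw":1},{"turn":[0,0,0],"offset":[-1,4.4,0],"claw":1},{"turn":[0,0,0],"offset":[-0.9,4.4,0],"claw":1},{"turn":[0,0,0],"offset":[-1,4.4,0],"claw":1},{"turn":[0,0,0],"offset":[0,0,0],"claw":1},{"turn":[0,0,0],"offset":[0,0,-0.6],"claw":1},{"turn":[0,0,0],"offset":[0,0,-0.6],"claw":1},{"turn":[0,0,0],"offset":[0,0,0],"claw":1}]'
python3 - <<'E'
from cam import *
S=get_image("side")
a=cv2.resize(S["frame"][65:155,165:265],None,fx=6,fy=6);cv2.imwrite("pics/s6.png",a[:,:,::-1])
E
```

```text
t: 16.6
position: [543.9, 114.7, 150.1]
tool_rot: [0.682, 0.732, -0.0, -0.0]
wrist_force: [1.1, 0.4, -0.9]
gripper_width: 35.9
t: 17.4
position: [506.7, 286.7, 137.0]
tool_rot: [0.683, 0.731, -0.002, 0.0]
wrist_force: [-0.8, -0.0, 0.0]
gripper_width: 36.2
```

View pics/s6.png

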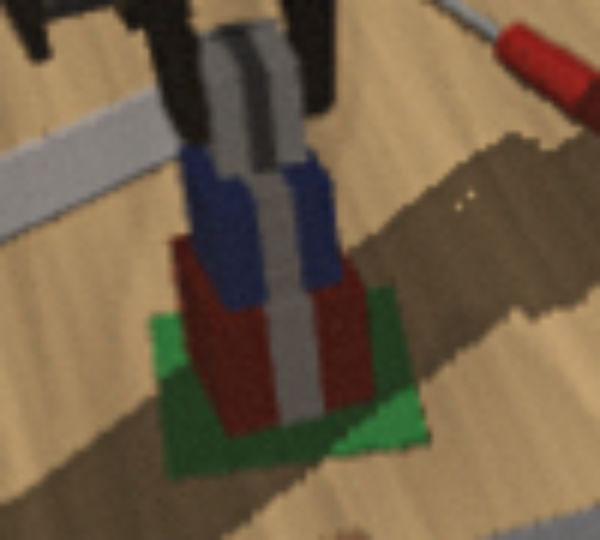

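```bash
python3 - <<'E'
from cam import *
from plant import monitor
p=monitor.read_state()['position'];print(p)
S=get_image("side");np.savez("pics/S7.npz",**S)
def corners(c,h,yaw,z):
    a=np.radians(yaw);R=np.array([[np.cos(a),-np.sin(a)],[np.sin(a),np.cos(a)]])
    return np.c_[np.array([[h,h],[h,-h],[-h,-h],[-h,h]])@R.T+c,np.full(4,z)]
for c,h,z in[((506.8,289.5),18,p[2]-15.2),((506.8,289.5),18,p[2]+30.8),((506.8,289.5),25,114),((506.8,289.5),33,64)]: print(((proj(S,corners(c,h,3.8,z))-(190,65))*8).round().tolist())
f=cv2.convertScaleAbs(S["frame"][65:140,190:240],alpha=1.8)
cv2.imwrite("pics/s7.png",cv2.resize(f,None,fx=8,fy=8)[:,:,::-1])
E
```

```text
[506.97100653 287.03334483 137.46308282]
[[175.0, 146.0], [213.0, 207.0], [96.0, 236.0], [61.0, 173.0]]
[[160.0, 11.0], [199.0, 71.0], [78.0, 99.0], [42.0, 38.0]]
[[192.0, 152.0], [245.0, 238.0], [83.0, 278.0], [35.0, 190.0]]
[[222.0, 268.0], [291.0, 383.0], [85.0, 437.0], [23.0, 318.0]]
```

View pics/s7.png

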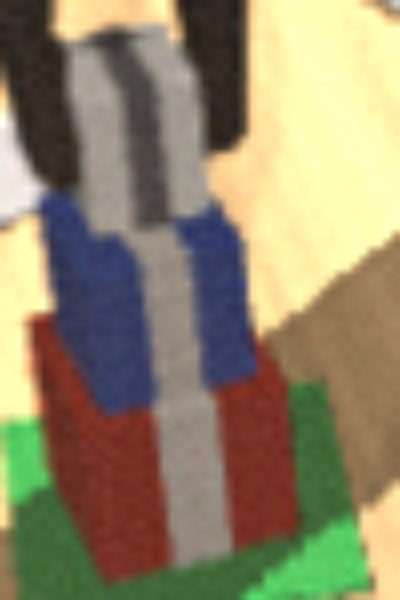

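```bash
python3 -m creep '[{"turn":[0,0,0],"offset":[0,0.2,0],"claw":1},{"turn":[0,0,0],"offset":[0,0,-0.3],"claw":1},{"turn":[0,0,0],"offset":[0,0,-0.3],"claw":1},{"turn":[0,0,0],"offset":[0,0,0],"claw":1},{"turn":[0,0,0],"offset":[0,0,0],"claw":1},{"turn":[0,0,0],"offset":[0,0,0],"claw":1},{"turn":[0,0,0],"offset":[0,0,0],"claw":1},{"turn":[0,0,0],"offset":[0,0,0],"claw":1}]'
python3 -c "
from plant import monitor
print(monitor.read_state()['position'],monitor.read_state()['wrist_force'])"
```

```text
t: 18.3
position: [506.9, 291.4, 132.3]
tool_rot: [0.681, 0.732, 0.0, 0.0]
wrist_force: [0.2, -0.5, -1.2]
gripper_width: 36.4
[506.85276657 291.44417038 132.33711381] [ 0.2375251  -0.45419211 -1.23520108]
```

```bash
python3 -m creep '[{"turn":[0,0,0],"offset":[0,-0.17,0],"claw":1},{"turn":[0,0,0],"offset":[0,0,-0.15],"claw":1},{"turn":[0,0,0],"offset":[0,0,-0.1],"claw":1},{"turn":[0,0,0],"offset":[0,0,0],"claw":1},{"turn":[0,0,0],"offset":[0,0,0],"claw":1},{"turn":[0,0,0],"offset":[0,0,0],"claw":1},{"turn":[0,0,0],"offset":[0,0,0],"claw":0},{"turn":[0,0,0],"offset":[0,0,0],"claw":0}]'
python3 -m creep '[{"turn":[0,0,0],"offset":[0,0,0],"claw":0},{"turn":[0,0,0],"offset":[0,0,0],"claw":0},{"turn":[0,0,0],"offset":[0,0,1],"claw":0},{"turn":[0,0,0],"offset":[0,0,3],"claw":0},{"turn":[0,0,0],"offset":[0,0,3.5],"claw":0},{"turn":[0,0,0],"offset":[0,0,0],"claw":0},{"turn":[0,0,0],"offset":[0,0,0],"claw":0},{"turn":[0,0,0],"offset":[0,0,0],"claw":0}]'
```

```text
t: 19.1
position: [506.9, 289.8, 129.9]
tool_rot: [0.682, 0.732, 0.0, 0.0]
wrist_force: [0.1, 0.4, 0.8]
gripper_width: 44.2
t: 19.9
position: [506.1, 289.4, 204.2]
tool_rot: [0.681, 0.732, -0.001, -0.0]
wrist_force: [0.3, 0.9, -0.5]
gripper_width: 44.1
```

```bash
python3 -m creep '[{"turn":[0,0,8.2],"offset":[0.7,-2.6,0],"claw":0},{"turn":[0,0,8.2],"offset":[0.7,-2.6,0],"claw":0},{"turn":[0,0,8.2],"offset":[0.7,-2.6,0],"claw":-1},{"turn":[0,0,8.2],"offset":[0.7,-2.6,0],"claw":-1},{"turn":[0,0,8.2],"offset":[0.7,-2.6,0],"claw":-1},{"turn":[0,0,8.2],"offset":[0.7,-2.6,0],"claw":-1},{"turn":[0,0,8.2],"offset":[0.7,-2.6,0],"claw":-1},{"turn":[0,0,8.2],"offset":[0.7,-2.6,0],"claw":-1}]' 15
python3 -m creep '[{"turn":[0,0,8.2],"offset":[0.7,-2.6,0],"claw":-1},{"turn":[0,0,8.2],"offset":[0.7,-2.6,0],"claw":-1},{"turn":[0,0,8],"offset":[0.5,-2.4,0],"claw":-1},{"turn":[0,0,0],"offset":[0,0,-4],"claw":-1},{"turn":[0,0,0],"offset":[0,0,-4],"claw":-1},{"turn":[0,0,0],"offset":[0,0,-4],"claw":-1},{"turn":[0,0,0],"offset":[0,0,0],"claw":-1},{"turn":[0,0,0],"offset":[0,0,0],"claw":-1}]'
python3 - <<'E'
from cam import *
from plant import monitor
print(monitor.read_state()['position'])
S=get_image("side");T=get_image("top")
for d,n in((S,"S8"),(T,"T8")): np.savez(f"pics/{n}.npz",**d)
m,l,b=blobs(S,(3,150,90),(35,255,255),15)
for i,s,c in b:
  if 200<c[0]<340 and 120<c[1]<250: print(s,c)
f=cv2.resize(S["frame"][40:240,170:340],None,fx=3,fy=3)
g=np.zeros((600,290,3),np.uint8);t=cv2.resize(T["frame"][190:262,118:176],None,fx=5,fy=5);g[:360]=t
cv2.imwrite("pics/s8.png",np.hstack([f,g])[:,:,::-1])
E
```

```text
t: 20.7
position: [562.1, 80.4, 203.4]
tool_rot: [0.173, 0.985, -0.0, -0.001]
wrist_force: [0.4, 0.0, -0.3]
gripper_width: 87.9
t: 21.5
position: [581.1, 5.9, 84.2]
tool_rot: [-0.036, 0.999, 0.0, -0.001]
wrist_force: [-0.8, 0.5, -0.6]
gripper_width: 88.0
[581.06966221   5.88990278  84.21705734]
[194, 108, 17, 29, 139] [200.84172662 123.28776978]
[323, 119, 13, 13, 121] [329.28099174 124.70247934]
[220, 122, 7, 7, 15] [223.93333333 125.        ]
[266, 179, 23, 26, 397] [276.44584383 191.44584383]
```

View pics/s8.png

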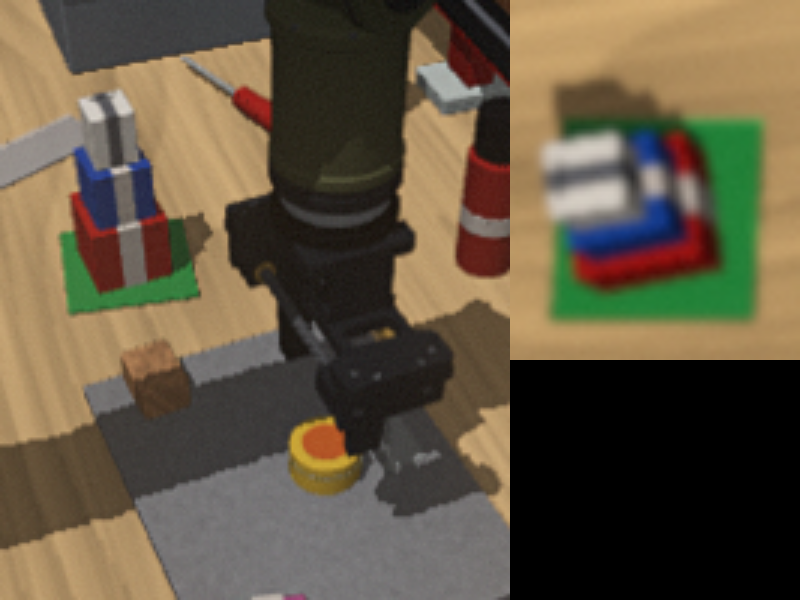

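```bash
python3 - <<'E'
from cam import *
S=dict(np.load("pics/S8.npz"))
c=np.array([581.3,6.]);a=np.radians(93.8);u=np.array([np.cos(a),np.sin(a)])
print("nearfinger tip",(proj(S,[*(c-u*52),84.5])-(170,40))*3)
print("lid",(proj(S,[581,6,40])-(170,40))*3, onz(S,np.array([(324,442)])/3+(170,40),40))
m,l,b=blobs(S,(3,200,150),(14,255,255),15)
for i,s,cc in b: print(s,cc)
# tin silhouette left edge
h=cv2.cvtColor(S["frame"],cv2.COLOR_RGB2HSV);mm=cv2.inRange(h,np.array((3,150,90)),np.array((35,255,255)))[175:208,260:295]
xs=np.where(mm.any(0))[0]+260;ys=np.where(mm.any(1))[0]+175;print(xs.min(),xs.max(),ys.min(),ys.max())
th=np.linspace(0,6.28,60)
for z in(12,40):
  P=proj(S,np.c_[581+26*np.cos(th),6+26*np.sin(th),np.full(60,z)]);print(z,P.min(0),P.max(0))
E
```

```text
nearfinger tip [[360.2092867  448.99164767]]
lid [[324.35894768 441.33066971]] [[580.53581579   5.49047847  40.        ]]
[271, 182, 14, 11, 78] [277.67948718 186.58974359]
[295, 335, 36, 36, 788] [313.23857868 353.47461929]
266 288 179 204
12 [265.72661893 187.0269226 ] [289.87054846 205.16876457]
40 [265.74830969 178.19310302] [290.49260472 196.41940558]
```

```bash
python3 -m creep '[{"turn":[0,0,0],"offset":[0,0,-3],"claw":-1},{"turn":[0,0,0],"offset":[0,0,-2.5],"claw":-1},{"turn":[0,0,0],"offset":[0,0,-1.3],"claw":-1},{"turn":[0,0,0],"offset":[0,0,0],"claw":-1},{"turn":[0,0,0],"offset":[0,0,0],"claw":0},{"turn":[0,0,0],"offset":[0,0,0],"claw":0},{"turn":[0,0,0],"offset":[0,0,0],"claw":1},{"turn":[0,0,0],"offset":[0,0,0],"claw":1}]' 15
python3 -m creep '[{"turn":[0,0,0],"offset":[0,0,0],"claw":1},{"turn":[0,0,0],"offset":[0,0,0],"claw":1},{"turn":[0,0,0],"offset":[0,0,0],"claw":1},{"turn":[0,0,0],"offset":[0,0,0],"claw":1},{"turn":[0,0,0],"offset":[0,0,0],"claw":1},{"turn":[0,0,0],"offset":[0,0,0],"claw":1},{"turn":[0,0,0],"offset":[0,0,1.5],"claw":1},{"turn":[0,0,0],"offset":[0,0,3],"claw":1}]'
```

```text
t: 22.4
position: [582.3, 5.7, 17.5]
tool_rot: [-0.035, 0.999, 0.0, 0.001]
wrist_force: [0.6, 0.2, 0.1]
gripper_width: 58.3
t: 23.2
position: [579.8, 5.3, 60.8]
tool_rot: [-0.036, 0.999, -0.0, -0.003]
wrist_force: [1.1, 0.2, -0.9]
gripper_width: 51.5
```

```bash
python3 -m creep '[{"turn":[0,0,0],"offset":[0,0,2],"claw":1},{"turn":[0,0,0],"offset":[-0.8,-4.1,0],"claw":1},{"turn":[0,0,0],"offset":[-0.8,-4.1,0],"claw":1},{"turn":[0,0,0],"offset":[-0.8,-4.1,0],"claw":1},{"turn":[0,0,0],"offset":[-0.8,-4.1,0],"claw":1},{"turn":[0,0,0],"offset":[-0.8,-4.1,0],"claw":1},{"turn":[0,0,0],"offset":[-0.8,-4.1,0],"claw":1},{"turn":[0,0,0],"offset":[-0.8,-4.1,0],"claw":1}]'
python3 -m creep '[{"turn":[0,0,0],"offset":[-0.9,-4.4,0],"claw":1},{"turn":[0,0,0],"offset":[0,0,-2],"claw":1},{"turn":[0,0,0],"offset":[0,0,-2],"claw":1},{"turn":[0,0,0],"offset":[0,0,-1.5],"claw":1},{"turn":[0,0,0],"offset":[0,0,0],"claw":1},{"turn":[0,0,0],"offset":[0,0,0],"claw":1},{"turn":[0,0,0],"offset":[0,0,0],"claw":1},{"turn":[0,0,0],"offset":[0,0,0],"claw":1}]'
python3 - <<'E'
from cam import *
from plant import monitor
print(monitor.read_state()['position'])
S=get_image("side")
print(((proj(S,[[516.2,-325.2,54.8-28],[516.2,-325.2,6]]))).round(1))
for nm,lo,hi in(("yel",(20,130,100),(36,255,255)),("or",(3,180,100),(15,255,255)),("dark",(0,0,0),(180,255,40))):
  m,l,b=blobs(S,lo,hi,15)
  for i,s,c in b:
    if c[1]>280 and 250<c[0]<380: print(nm,s,c.round(1))
E
```

```text
t: 24.0
position: [524.9, -283.2, 82.3]
tool_rot: [-0.035, 0.999, -0.0, -0.0]
wrist_force: [1.4, 0.0, -1.0]
gripper_width: 51.2
t: 24.8
position: [517.5, -325.4, 27.7]
tool_rot: [-0.036, 0.999, -0.0, 0.001]
wrist_force: [-0.1, 0.7, -1.1]
gripper_width: 50.9
[ 517.54945091 -325.36053292   27.73088511]
[[314.1 347.4]
 [312.9 352. ]]
yel [300, 334, 14, 29, 193] [304.7 349. ]
or [306, 341, 6, 10, 18] [307.9 345.9]
or [295, 342, 20, 29, 166] [302.2 359.4]
```

```bash
python3 -m creep '[{"turn":[0,0,0],"offset":[0,0,-1],"claw":1},{"turn":[0,0,0],"offset":[0,0,-0.4],"claw":1},{"turn":[0,0,0],"offset":[0,0,-0.15],"claw":1},{"turn":[0,0,0],"offset":[0,0,0],"claw":1},{"turn":[0,0,0],"offset":[0,0,0],"claw":1},{"turn":[0,0,0],"offset":[0,0,0],"claw":-0.5},{"turn":[0,0,0],"offset":[0,0,0],"claw":-0.5},{"turn":[0,0,0],"offset":[0,0,0],"claw":-0.5}]'
python3 -m creep '[{"turn":[0,0,0],"offset":[0,0,0],"claw":-0.5},{"turn":[0,0,0],"offset":[0,0,2],"claw":-0.5},{"turn":[0,0,0],"offset":[0,0,4],"claw":-0.5},{"turn":[0,0,0],"offset":[0,0,4.5],"claw":-0.5},{"turn":[0,0,0],"offset":[0,0,4.5],"claw":-0.5},{"turn":[0,0,0],"offset":[0,0,4.5],"claw":-0.5},{"turn":[0,0,-8.2],"offset":[0,4.5,0],"claw":-0.5},{"turn":[0,0,-8.2],"offset":[0,4.5,0],"claw":-0.5}]'
python3 - <<'E'
from cam import *
S=get_image("side");T=get_image("top")
for d,n in((S,"S9"),(T,"T9")):
  np.savez(f"pics/{n}.npz",**d)
  m,l,b=blobs(d,(3,150,90),(36,255,255),15)
  print(n,"pred spot",proj(d,[516,-325.3,34]))
  for nm,lo,hi in(("yel",(20,130,100),(36,255,255)),("or",(3,180,100),(15,255,255))):
    m,l,b=blobs(d,lo,hi,15)
    for i,s,c in b:
      q=onz(d,c,34)[0]
      if abs(q[0]-516)<60 and abs(q[1]+325)<60: print(nm,s,c.round(1),q.round(1))
E
```

```text
t: 25.65
position: [517.1, -325.4, 11.1]
tool_rot: [-0.036, 0.999, 0.0, 0.0]
wrist_force: [0.5, -0.9, -0.5]
gripper_width: 66.0
t: 26.45
position: [517.5, -236.2, 207.8]
tool_rot: [0.113, 0.994, -0.0, 0.002]
wrist_force: [0.6, 1.2, -1.4]
gripper_width: 66.1
S9 pred spot [[314.47446249 345.81407084]]
yel [298, 331, 33, 37, 561] [313.2 349.9] [ 511.5 -330.6   34. ]
or [304, 336, 21, 21, 344] [314.2 346.2] [ 515.3 -325.8   34. ]
or [295, 345, 37, 26, 150] [312.2 362.7] [ 501.9 -348.4   34. ]
T9 pred spot [[373.22617311 195.45850088]]
yel [363, 189, 21, 18, 132] [371.7 199.1] [ 506.8 -319.4   34. ]
or [368, 190, 11, 12, 88] [372.8 196.4] [ 513.7 -323.7   34. ]
or [361, 201, 17, 8, 38] [367.6 205.8] [ 490.4 -304.7   34. ]
```

```bash
python3 -m creep '[{"turn":[0,0,-8.2],"offset":[-0.1,4.4,0],"claw":-0.3},{"turn":[0,0,-8.2],"offset":[-0.1,4.4,0],"claw":-0.3},{"turn":[0,0,-8.2],"offset":[-0.1,4.4,0],"claw":-0.3},{"turn":[0,0,-8.2],"offset":[-0.1,4.4,0],"claw":-0.3},{"turn":[0,0,-8.2],"offset":[-0.1,4.4,0],"claw":-0.3},{"turn":[0,0,-8.2],"offset":[-0.1,4.4,0],"claw":-0.3},{"turn":[0,0,-8.2],"offset":[-0.1,4.4,0],"claw":-0.3},{"turn":[0,0,-8.2],"offset":[-0.1,4.4,0],"claw":-0.3}]' 12
python3 -m creep '[{"turn":[0,0,-8],"offset":[-0.1,4.4,0],"claw":-0.3},{"turn":[0,0,0],"offset":[-0.1,4.4,0],"claw":-0.3},{"turn":[0,0,0],"offset":[0,4.4,0],"claw":-0.3},{"turn":[0,0,0],"offset":[0,4.1,0],"claw":-0.3},{"turn":[0,0,0],"offset":[0,0,0],"claw":-0.3},{"turn":[0,0,0],"offset":[0,0,0],"claw":-0.3},{"turn":[0,0,0],"offset":[0,0,0],"claw":-0.3},{"turn":[0,0,0],"offset":[0,0,0],"claw":-0.3}]'
python3 -c "
from plant import monitor
print(monitor.read_state()['position'],monitor.read_state()['tool_rot'])"
```

```text
t: 27.35
position: [508.7, 118.3, 206.2]
tool_rot: [0.631, 0.776, 0.0, 0.0]
wrist_force: [0.2, 0.5, -0.6]
gripper_width: 57.1
t: 28.15
position: [507.3, 287.5, 206.2]
tool_rot: [0.683, 0.731, -0.0, 0.0]
wrist_force: [-0.2, 0.0, 1.0]
gripper_width: 57.3
[507.30083653 287.49202203 206.23531418] [ 6.82522960e-01  7.30863860e-01 -4.98270045e-04  4.21557248e-04]
```

```bash
python3 -m creep '[{"turn":[0,0,0],"offset":[0,0.04,-3],"claw":-0.3},{"turn":[0,0,0],"offset":[0,0,-3],"claw":-0.3},{"turn":[0,0,0],"offset":[0,0,-1.65],"claw":-0.3},{"turn":[0,0,0],"offset":[0,0,0],"claw":-0.3},{"turn":[0,0,0],"offset":[0,0,0],"claw":0},{"turn":[0,0,0],"offset":[0,0,0],"claw":0},{"turn":[0,0,0],"offset":[0,0,0],"claw":1},{"turn":[0,0,0],"offset":[0,0,0],"claw":1}]'
python3 -m creep '[{"turn":[0,0,0],"offset":[0,0,0],"claw":1},{"turn":[0,0,0],"offset":[0,0,0],"claw":1},{"turn":[0,0,0],"offset":[0,0,0],"claw":1},{"turn":[0,0,0],"offset":[0,0,0],"claw":1},{"turn":[0,0,0],"offset":[0,0,0.5],"claw":1},{"turn":[0,0,0],"offset":[0,0,2],"claw":1},{"turn":[0,0,0],"offset":[0,0,0],"claw":1},{"turn":[0,0,0],"offset":[0,0,0],"claw":1}]'
python3 -c "
from plant import monitor
print(monitor.read_state()['position'],monitor.read_state()['wrist_force'])"
```

```text
t: 28.95
position: [507.5, 290.3, 130.9]
tool_rot: [0.682, 0.732, 0.001, 0.0]
wrist_force: [0.1, -1.3, 4.6]
gripper_width: 36.3
t: 29.75
position: [506.9, 290.2, 154.8]
tool_rot: [0.681, 0.732, 0.0, 0.0]
wrist_force: [-0.4, 0.5, -1.0]
gripper_width: 36.0
[506.88582085 290.20282987 154.79551598] [-0.38271395  0.50886223 -1.04675282]
```

```bash
python3 -m creep '[{"turn":[0,0,0],"offset":[0.9,-4.4,0],"claw":1},{"turn":[0,0,0],"offset":[1,-4.4,0],"claw":1},{"turn":[0,0,0],"offset":[0.9,-4.4,0],"claw":1},{"turn":[0,0,0],"offset":[1,-4.4,0],"claw":1},{"turn":[0,0,0],"offset":[0.9,-4.4,0],"claw":1},{"turn":[0,0,0],"offset":[1,-4.4,0],"claw":1},{"turn":[0,0,0],"offset":[0.9,-4.4,0],"claw":1},{"turn":[0,0,0],"offset":[1,-4.4,0],"claw":1}]'
python3 -m creep '[{"turn":[0,0,0],"offset":[0,0,-3],"claw":1},{"turn":[0,0,0],"offset":[0,0,-3.5],"claw":1},{"turn":[0,0,0],"offset":[0,0,-3.5],"claw":1},{"turn":[0,0,0],"offset":[0,0,-1.5],"claw":1},{"turn":[0,0,0],"offset":[0,0,-0.5],"claw":1},{"turn":[0,0,0],"offset":[0,0,-0.4],"claw":1},{"turn":[0,0,0],"offset":[0,0,0],"claw":1},{"turn":[0,0,0],"offset":[0,0,0],"claw":1}]'
```

```text
t: 30.55
position: [582.3, -63.6, 153.7]
tool_rot: [0.681, 0.732, -0.0, -0.001]
wrist_force: [1.0, 0.2, -0.8]
gripper_width: 35.9
t: 31.35
position: [583.8, -61.9, 31.9]
tool_rot: [0.681, 0.732, 0.001, 0.001]
wrist_force: [-0.7, -0.2, -0.9]
gripper_width: 36.2
```

```bash
python3 -c "
from plant import monitor
print(monitor.read_state()['position'],monitor.read_state()['wrist_force'])"
```

```text
[583.75144914 -61.93473405  31.94280804] [-0.73967751 -0.22238725 -0.8842502 ]
```

```bash
python3 -m creep '[{"turn":[0,0,0],"offset":[0,0,-0.2],"claw":1},{"turn":[0,0,0],"offset":[0,0,-0.11],"claw":1},{"turn":[0,0,0],"offset":[0,0,0],"claw":1},{"turn":[0,0,0],"offset":[0,0,0],"claw":1},{"turn":[0,0,0],"offset":[0,0,0],"claw":-0.2},{"turn":[0,0,0],"offset":[0,0,0],"claw":-0.2},{"turn":[0,0,0],"offset":[0,0,0],"claw":-0.2},{"turn":[0,0,0],"offset":[0,0,1],"claw":-0.2}]'
python3 -m creep '[{"turn":[0,0,0],"offset":[0,0,3],"claw":-0.2},{"turn":[0,0,0],"offset":[0,0,4.5],"claw":-0.2},{"turn":[0,0,0],"offset":[0,0,4.5],"claw":-0.5},{"turn":[0,0,8.2],"offset":[-0.7,3.2,0],"claw":-0.7},{"turn":[0,0,8.2],"offset":[-0.7,3.2,0],"claw":-0.7},{"turn":[0,0,8.2],"offset":[-0.7,3.2,0],"claw":-0.7},{"turn":[0,0,8.2],"offset":[-0.7,3.2,0],"claw":-0.7},{"turn":[0,0,8.2],"offset":[-0.7,3.2,0],"claw":-0.7}]'
python3 -m creep '[{"turn":[0,0,8.2],"offset":[-0.7,3.2,0],"claw":-0.7},{"turn":[0,0,8.2],"offset":[-0.7,3.2,0],"claw":-0.7},{"turn":[0,0,8.2],"offset":[-0.7,3.2,0],"claw":-0.7},{"turn":[0,0,8.2],"offset":[-0.7,3.2,0],"claw":-0.7},{"turn":[0,0,8.2],"offset":[-0.7,3.2,0],"claw":-0.7},{"turn":[0,0,7.9],"offset":[-0.7,3.2,0],"claw":-0.7},{"turn":[0,0,0],"offset":[0,0.1,0],"claw":-0.7},{"turn":[0,0,0],"offset":[0,0,0],"claw":-0.7}]' 20
```

```text
t: 32.15
position: [581.8, -61.8, 36.9]
tool_rot: [0.681, 0.732, -0.001, -0.001]
wrist_force: [0.2, -0.2, 0.4]
gripper_width: 53.2
t: 32.95
position: [547.5, 99.1, 158.4]
tool_rot: [0.379, 0.925, 0.0, 0.0]
wrist_force: [-0.5, 0.0, -0.5]
gripper_width: 75.1
t: 33.75
position: [505.6, 291.5, 158.0]
tool_rot: [-0.035, 0.999, -0.0, 0.0]
wrist_force: [0.1, -0.4, -1.5]
gripper_width: 75.2
```

```bash
python3 -c "
from plant import monitor
print(monitor.read_state()['position'],monitor.read_state()['tool_rot'])"
```

```text
[505.58787625 291.50692378 158.03453719] [-3.48895656e-02  9.99391161e-01 -5.23615086e-05  1.53012305e-04]
```

```bash
python3 -m creep '[{"turn":[0,0,0],"offset":[0,-0.05,-3],"claw":-0.7},{"turn":[0,0,0],"offset":[0,0,-3],"claw":-0.7},{"turn":[0,0,0],"offset":[0,0,-1.8],"claw":-0.7},{"turn":[0,0,0],"offset":[0,0,0],"claw":-0.7},{"turn":[0,0,0],"offset":[0,0,0],"claw":-0.3},{"turn":[0,0,0],"offset":[0,0,0],"claw":0},{"turn":[0,0,0],"offset":[0,0,0],"claw":1},{"turn":[0,0,0],"offset":[0,0,0],"claw":1}]' 20
python3 -m creep '[{"turn":[0,0,0],"offset":[0,0,0],"claw":1},{"turn":[0,0,0],"offset":[0,0,0],"claw":1},{"turn":[0,0,0],"offset":[0,0,0],"claw":1},{"turn":[0,0,0],"offset":[0,0,0],"claw":1},{"turn":[0,0,0],"offset":[0,0,0.5],"claw":1},{"turn":[0,0,0],"offset":[0,0,2],"claw":1},{"turn":[0,0,0],"offset":[0,0,1],"claw":1},{"turn":[0,0,0],"offset":[0,0,0],"claw":1}]'
```

```text
t: 34.55
position: [506.5, 290.6, 80.8]
tool_rot: [-0.034, 0.999, 0.0, 0.001]
wrist_force: [0.5, -1.1, 3.8]
gripper_width: 49.7
t: 35.35
position: [506.6, 291.3, 116.0]
tool_rot: [-0.035, 0.999, 0.001, 0.001]
wrist_force: [-0.5, 0.3, -2.0]
gripper_width: 50.0
```

```bash
python3 -m creep '[{"turn":[0,0,0],"offset":[0.1,-4.5,0],"claw":1},{"turn":[0,0,0],"offset":[0.1,-4.8,0],"claw":1},{"turn":[0,0,0],"offset":[0.1,-4.8,0],"claw":1},{"turn":[0,0,0],"offset":[0.1,-4.8,0],"claw":1},{"turn":[0,0,0],"offset":[0,-4.8,0],"claw":1},{"turn":[0,0,0],"offset":[0,-4,0],"claw":1},{"turn":[0,0,0],"offset":[0,-1,0],"claw":1},{"turn":[0,0,0],"offset":[0,0,-2],"claw":1}]'
python3 -m creep '[{"turn":[0,0,0],"offset":[0,0,-2.5],"claw":1},{"turn":[0,0,0],"offset":[0,0,-2.5],"claw":1},{"turn":[0,0,0],"offset":[0,0,-1],"claw":1},{"turn":[0,0,0],"offset":[0,0,-0.4],"claw":1},{"turn":[0,0,0],"offset":[0,0,0],"claw":1},{"turn":[0,0,0],"offset":[0,0,0],"claw":1},{"turn":[0,0,0],"offset":[0,0,0],"claw":1},{"turn":[0,0,0],"offset":[0,0,0],"claw":1}]'
```

```text
t: 36.15
position: [511.1, 0.7, 95.4]
tool_rot: [-0.032, 0.999, -0.0, 0.002]
wrist_force: [0.7, 0.5, -2.1]
gripper_width: 49.7
t: 36.95
position: [510.3, 3.6, 31.3]
tool_rot: [-0.035, 0.999, 0.0, 0.001]
wrist_force: [0.7, 0.2, -1.8]
gripper_width: 49.7
```

```bash
python3 -m creep '[{"turn":[0,0,0],"offset":[0,0,-0.17],"claw":1},{"turn":[0,0,0],"offset":[0,0,-0.1],"claw":1},{"turn":[0,0,0],"offset":[0,0,0],"claw":1},{"turn":[0,0,0],"offset":[0,0,0],"claw":1},{"turn":[0,0,0],"offset":[0,0,0],"claw":-0.6},{"turn":[0,0,0],"offset":[0,0,0],"claw":-0.6},{"turn":[0,0,0],"offset":[0,0,0],"claw":-0.6},{"turn":[0,0,0],"offset":[0,0,1],"claw":-0.6}]'
python3 -m creep '[{"turn":[0,0,0],"offset":[0,0,3.5],"claw":-0.6},{"turn":[0,0,0],"offset":[0,0,4.5],"claw":-1},{"turn":[0,0,-8.2],"offset":[0,2.6,1.5],"claw":-1},{"turn":[0,0,-8.2],"offset":[0,2.6,0],"claw":-1},{"turn":[0,0,-8.2],"offset":[0,2.6,0],"claw":-1},{"turn":[0,0,-8.2],"offset":[0,2.6,0],"claw":-1},{"turn":[0,0,-8.2],"offset":[0,2.6,0],"claw":-1},{"turn":[0,0,-8.2],"offset":[0,2.6,0],"claw":-1}]'
python3 -m creep '[{"turn":[0,0,-8.2],"offset":[0,2.6,0],"claw":-1},{"turn":[0,0,-8.2],"offset":[-0.1,2.6,0],"claw":-1},{"turn":[0,0,-8.2],"offset":[-0.1,2.6,0],"claw":-1},{"turn":[0,0,-8.2],"offset":[-0.1,2.6,0],"claw":-1},{"turn":[0,0,-8],"offset":[0,2.6,0],"claw":-1},{"turn":[0,0,0],"offset":[0,0,0],"claw":-1},{"turn":[0,0,0],"offset":[0,0,0],"claw":-1},{"turn":[0,0,0],"offset":[0,0,0],"claw":-1}]' 25
```

```text
t: 37.75
position: [509.1, 3.6, 37.4]
tool_rot: [-0.035, 0.999, -0.0, -0.001]
wrist_force: [-0.2, -0.1, -0.8]
gripper_width: 70.6
t: 38.55
position: [509.5, 160.7, 133.6]
tool_rot: [0.387, 0.922, 0.0, -0.0]
wrist_force: [-0.3, 0.0, 1.0]
gripper_width: 88.4
t: 39.35
position: [506.8, 287.9, 133.1]
tool_rot: [0.682, 0.731, -0.001, 0.0]
wrist_force: [-0.0, -0.6, 0.4]
gripper_width: 88.1
```

```bash
python3 -m creep '[{"turn":[0,0,0],"offset":[0,0,-3.5],"claw":-1},{"turn":[0,0,0],"offset":[0,0,-3.5],"claw":-1},{"turn":[0,0,0],"offset":[0,0,-3],"claw":-1},{"turn":[0,0,0],"offset":[0,0,-1.25],"claw":-1},{"turn":[0,0,0],"offset":[0,0,0],"claw":-1},{"turn":[0,0,0],"offset":[0,0,0],"claw":-1},{"turn":[0,0,0],"offset":[0,0,0],"claw":0},{"turn":[0,0,0],"offset":[0,0,0],"claw":1}]' 25
python3 -m creep '[{"turn":[0,0,0],"offset":[0,0,0],"claw":1},{"turn":[0,0,0],"offset":[0,0,0],"claw":1},{"turn":[0,0,0],"offset":[0,0,0],"claw":1},{"turn":[0,0,0],"offset":[0,0,0],"claw":1},{"turn":[0,0,0],"offset":[0,0,1],"claw":1},{"turn":[0,0,0],"offset":[0,0,3],"claw":1},{"turn":[0,0,0],"offset":[0,0,4],"claw":1},{"turn":[0,0,0],"offset":[0,0,0],"claw":1}]'
```

```text
t: 40.15
position: [507.7, 290.0, 21.9]
tool_rot: [0.682, 0.731, 0.001, 0.0]
wrist_force: [0.2, 1.1, 0.4]
gripper_width: 74.2
t: 40.95
position: [509.7, 291.1, 105.1]
tool_rot: [0.682, 0.731, 0.004, 0.001]
wrist_force: [1.4, 0.8, -2.8]
gripper_width: 65.9
```

```bash
python3 -m creep '[{"turn":[0,0,0],"offset":[1.3,-4.3,0],"claw":1},{"turn":[0,0,0],"offset":[1.4,-4.4,0],"claw":1},{"turn":[0,0,0],"offset":[1.4,-4.4,0],"claw":1},{"turn":[0,0,0],"offset":[1.4,-4.4,0],"claw":1},{"turn":[0,0,0],"offset":[1.3,-4.3,0],"claw":1},{"turn":[0,0,0],"offset":[0,0,0],"claw":1},{"turn":[0,0,0],"offset":[0,0,0],"claw":1},{"turn":[0,0,0],"offset":[0,0,-1.5],"claw":1}]'
python3 -m creep '[{"turn":[0,0,0],"offset":[0,0,-2.5],"claw":1},{"turn":[0,0,0],"offset":[0,0,-2],"claw":1},{"turn":[0,0,0],"offset":[0,0,-0.8],"claw":1},{"turn":[0,0,0],"offset":[0,0,0],"claw":1},{"turn":[0,0,0],"offset":[0,0,0],"claw":1},{"turn":[0,0,0],"offset":[0,0,0],"claw":1},{"turn":[0,0,0],"offset":[0,0,0],"claw":1},{"turn":[0,0,0],"offset":[0,0,0],"claw":1}]'
```

```text
t: 41.75
position: [575.5, 73.5, 86.2]
tool_rot: [0.682, 0.732, 0.002, 0.0]
wrist_force: [0.7, 1.3, -2.4]
gripper_width: 65.7
t: 42.55
position: [575.2, 71.6, 33.1]
tool_rot: [0.682, 0.731, 0.001, 0.0]
wrist_force: [0.2, 0.3, -3.4]
gripper_width: 66.0
```

Cmd z is 32.4; lower 3.8 mm, release, rise straight and move back clear of the view.

```bash
python3 -m creep '[{"turn":[0,0,0],"offset":[0,0,-0.2],"claw":1},{"turn":[0,0,0],"offset":[0,0,-0.18],"claw":1},{"turn":[0,0,0],"offset":[0,0,0],"claw":1},{"turn":[0,0,0],"offset":[0,0,0],"claw":1},{"turn":[0,0,0],"offset":[0,0,0],"claw":-1},{"turn":[0,0,0],"offset":[0,0,0],"claw":-1},{"turn":[0,0,0],"offset":[0,0,0],"claw":-1},{"turn":[0,0,0],"offset":[0,0,0],"claw":-1}]'
python3 -m creep '[{"turn":[0,0,0],"offset":[0,0,1],"claw":-1},{"turn":[0,0,0],"offset":[0,0,3],"claw":-1},{"turn":[0,0,0],"offset":[0,0,4.5],"claw":-1},{"turn":[0,0,0],"offset":[0,0,4.5],"claw":-1},{"turn":[0,0,0],"offset":[-1.5,4.5,1],"claw":-1},{"turn":[0,0,0],"offset":[-1.5,4.5,1],"claw":-1},{"turn":[0,0,0],"offset":[-1.5,4.5,0],"claw":-1},{"turn":[0,0,0],"offset":[-1.5,4.5,0],"claw":-1}]'
python3 -m creep '[{"turn":[0,0,0],"offset":[-1.5,4.5,0],"claw":-1},{"turn":[0,0,0],"offset":[-1.5,4.5,0],"claw":-1},{"turn":[0,0,0],"offset":[-1.5,4.5,0],"claw":-1},{"turn":[0,0,0],"offset":[-1.5,4.5,0],"claw":-1},{"turn":[0,0,0],"offset":[0,4,0],"claw":-1},{"turn":[0,0,0],"offset":[0,0,0],"claw":-1},{"turn":[0,0,0],"offset":[0,0,0],"claw":-1},{"turn":[0,0,0],"offset":[0,0,0],"claw":-1}]'
python3 - <<'E'
from cam import *
S=get_image("side");T=get_image("top");S0=dict(np.load("pics/side0.npz"));T0=dict(np.load("pics/top0.npz"))
for n,d,d0 in(("side",S,S0),("top",T,T0)):
  for nm,lo,hi in(("red",(0,150,80),(4,255,255)),("blue",(110,120,60),(130,255,255)),("yel",(20,130,100),(36,255,255)),("or",(3,180,100),(15,255,255)),("pink",(150,80,80),(172,255,255))):
    for k,q in(("0",d0),("1",d)):
      m,l,b=blobs(q,lo,hi,15)
      print(n,nm,k,[(c.round(1).tolist(),s[4]) for i,s,c in b if (185<c[0]<330 and 130<c[1]<380 if n=="side" else 190<c[0]<400 and 160<c[1]<255)])
f=lambda d,x0,x1,y0,y1,s:cv2.resize(d["frame"][y0:y1,x0:x1],None,fx=s,fy=s)
A=np.hstack([f(S0,190,360,130,270,2.3),f(S,190,360,130,270,2.3)]);B=np.hstack([f(T0,180,320,145,255,2.79),f(T,180,320,145,255,2.79)])
w=min(A.shape[1],B.shape[1]);A=A[:,:w];B=B[:270,:w];cv2.imwrite("pics/fin.png",np.vstack([A,B])[:,:,::-1]);print(A.shape,B.shape)
E
```

```text
t: 43.35
position: [574.9, 71.6, 28.6]
tool_rot: [0.682, 0.731, 0.0, 0.0]
wrist_force: [-0.4, 0.3, -0.2]
gripper_width: 88.0
t: 44.15
position: [514.3, 253.3, 180.0]
tool_rot: [0.682, 0.731, 0.001, 0.0]
wrist_force: [1.6, 0.5, -0.5]
gripper_width: 88.1
t: 44.95
position: [455.6, 469.6, 178.9]
tool_rot: [0.683, 0.73, -0.0, 0.001]
wrist_force: [0.5, -1.0, -0.1]
gripper_width: 87.9
side red 0 [([276.5, 158.7], 279), ([255.0, 164.7], 437)]
side red 1 [([275.5, 158.8], 272), ([253.4, 163.6], 391), ([262.5, 174.9], 23)]
side blue 0 [([255.4, 192.3], 224), ([239.1, 198.8], 349)]
side blue 1 [([255.5, 194.4], 241), ([238.8, 199.7], 347)]
side yel 0 [([276.9, 191.9], 275)]
side yel 1 [([313.2, 349.8], 545)]
side or 0 [([278.3, 187.0], 144), ([313.2, 352.3], 1053)]
side or 1 [([314.2, 346.2], 350), ([311.7, 362.6], 140)]
side pink 0 [([269.1, 246.0], 117), ([250.8, 248.7], 129)]
side pink 1 [([269.1, 246.1], 116), ([250.8, 248.7], 129)]
top red 0 [([219.4, 183.8], 190), ([222.7, 200.5], 216)]
top red 1 [([219.6, 184.6], 187), ([222.9, 201.4], 218)]
top blue 0 [([249.0, 206.9], 115), ([252.6, 220.7], 148)]
top blue 1 [([250.2, 207.2], 115), ([253.7, 221.0], 147)]
top yel 0 [([247.3, 190.2], 166)]
top yel 1 [([372.6, 196.3], 159)]
top or 0 [([247.1, 189.2], 101), ([370.4, 197.9], 362)]
top or 1 [([373.1, 196.0], 102), ([367.7, 206.2], 21)]
top pink 0 [([295.5, 207.0], 54), ([295.1, 220.5], 65)]
top pink 1 [([295.6, 207.1], 55), ([295.1, 220.5], 65)]
(322, 782, 3) (270, 782, 3)
```

View pics/fin.png

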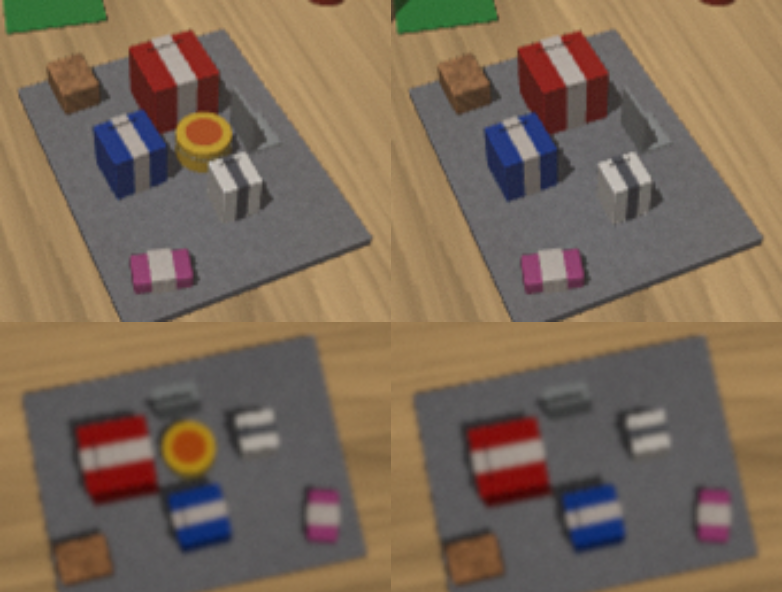

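The last picture, before on the left and after on the right, shows all three cartons back in place to within about 1 px (2–3 mm). The cork and the wax bar have not moved. Handing in.

```bash
python3 -c "
from plant import ctrl;print(ctrl.finish_job())"
```

```text
the job is handed in; nothing more can be done
None
```

I stacked the three cartons red, blue, white on the green mat. With the stack standing, I moved the tin to the round pad. Then I put white, blue and red back at the poses where I had gripped them. The job was handed in at about 45 s, and no verdict was reported.

**Last checks:**
- **Red and blue cartons:** their colour patches lie within about 1–2 px of the start (roughly 2–4 mm; the limit is 15 mm).
- **White carton:** compared only by eye in the before and after pictures, where it looks unmoved.
- **Tin:** about 2 mm from the middle of the pad, upright.
- **Wax bar and cork block:** the wax bar is within 0.1 px of the start. The cork looks unmoved by eye.
- **Gripper:** open and well clear of everything.

**Disagreement between views:** the top and side cameras differ by about 3–5 mm in absolute position. I worked from their average and from moves relative to each grip.

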